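# Put the parallel away beside its mate in the sliding-door chest

## Robot

A 6-joint arm with a two-finger parallel gripper is mounted at the origin on a cart in front of the work surface, level with it; the furniture and walls round the work are solid. World frame = base frame: x ahead of the robot, y to its left, z up, the work surface at z = 0. Lengths are in m, angles in rad, forces in N, time in s.
With the tool pointing down it reaches from about 0.35 to 0.775 m from the base axis. Payload 5.5 kg.
Tool frame: the origin (TCP) lies midway between the tips of the shut fingers; the grasp point (between the pads) lies 19 mm behind it; z points along the fingers, x is the direction in which the jaws open and shut, and the axes are right-handed (so a half turn about z gives the same grasp; the last joint's range is limited). The gripper opens to 85 mm and grips with 20 to 120 N. Pads are 22 mm wide; open, the fingers measure 114 mm over their backs; the gripper's body (76 mm by 85 mm) begins 54 mm behind the grasp point. The pads swing forward as they close: fully open they stand 13 mm farther back than shut.
Start: joints at [-1.244, 0.313, 0.046, 1.304, 0, 1.431], TCP at [0.259, -0.514, 0.231] pointing down, gripper open.
Joint ranges: [-2.76, 2.76], [-0.86, 1.69], [-1.03, 1.26], [-2.2, 2.34], [-1.47, 1.5], [-3.14, 3.14]. Speed limits (rad/s): [2.57, 2.57, 3.14, 3.14, 3.14, 3.14].

## Interface

Orientations are given as a unit quaternion [w, x, y, z].
In Python, from workcell import env gives the robot as it stands.
- The arm moves only by the tool servo_tool, never from a script. Its argument "targets" is a list of rows, each an object with "xyz": the shift along the tool's x, y, z in m, a list of three; "twist": the turn, a rotation vector about the tool's x, y, z in rad, a list of three; "jaw": the opening, from 0 (shut) to 1 (fully open). A call has 1 to 12 rows; each row is the pose to reach, as a shift and turn from the pose commanded when the call began, along the tool's axes at that moment; what a row does not reach only later rows make up. A row lasts 1/12 s, in which the tool goes at most 41.7 mm and 7.16 degrees, less where a joint would pass 70% of its speed; a pose out of reach is approached as far as the arm can. A call with a gripper value outside its range is refused whole. The fingers move at their own pace and stop on an object; "squeeze" is the grip in N (left out, the last holds). Time passes only in rows, so rows that repeat a pose let the fingers close. It gives the time, the measured TCP pose, the force and the opening at its end, in the units of the state.
- env.get_state(): the state, without advancing time (a new reading comes with each control period).
- env.read_camera(name): name is "side" or "top"; returns a dict with "color" (384x512x3 uint8, red, green, blue), "depth" (384x512 float32, m along the optical axis (not along the pixel's ray), 0 where there is no reading), "fx", "fy", "cx", "cy" (pixels), "eye" and "attitude" of the camera in the world. Camera axes: x right, y down, z forward; pixel columns grow to the right and rows downward; lengths in m; the calibration is good to about 2 mm. A picture is of the moment at which its call begins.
- env.hand_in(): hands the job in, once; it reports no verdict.
The state is a dict: "clock": time; "joint_pos": joint angles; "qvel": joint speeds; "tau": joint torques, N m; "tcp_pos": TCP position; "orientation": TCP orientation; "wrist_force": force on the tool from outside, world axes, zero at the start; "ft_torque": the same for the moment, N m; "finger_gap": finger opening in m.
Only numpy, scipy, OpenCV 4.12 (cv2) and the standard library are available. Lean on these libraries where they do the work, as an engineer would, in place of code of your own. Each camera call takes 0.05 s, during which the arm holds its last target. There are 200 camera calls.

## Task

Put the loose black parallel block away in the chest with the two clear sliding doors: undo the red wing nut, slide aside the door over the bay that holds its mate, and set the block down flat on the bay floor beside its mate and parallel to it, without dropping it or shifting the mate. Then shut the door fully and turn the wing nut back so that both doors are locked. Leave everything else as it lies.

Things in the scene. Friction and masses are not known exactly. Their poses are not given: they have to be found in the camera images.
- chest: grey sheet-metal bench chest, fixed to the bench, with a bay left (+y) and right of a wall at y = 0; origin on the bench: walls reach x -150 (front) to +100 mm, y +-186 mm, 113 mm high at the back. Two clear doors in aluminium frames lie on a double track that slopes 10 degrees up to the back; door tops at mid-slope z = 92 mm (left) and 83 mm (right). In front a flat ledge at z = 56 mm bears the wing nut
- left_bay (a point): point on the floor of the left bay (12 mm above the bench), at chest x = 0, y = +112 mm: the middle of what the fully open left door uncovers, which is chest y +48 to +176 mm, x -77 to +77 mm between front rail (top 81 mm above the bench) and back rail (113 mm). Inside, the bay runs x -94 to +92 mm, y +3 to +178 mm; axes as the chest's
- right_bay (a point): the same for the right bay: floor point at chest x = 0, y = -112 mm; the fully open right door uncovers chest y -176 to -48 mm
- left_door (a joint): left door (upper track, runs over the right door), m: 0 shut, grows as it slides to the right (chest -y), 0.128 fully open; stiff by about 2 N; both doors cannot be open at once. It cannot move more than 5 mm while the wing nut is locked
- right_door (a joint): right door (lower track, runs behind, that is under, the left door), m: 0 shut, grows as it slides to the left (chest +y), 0.128 fully open; stiff by about 2 N. It cannot move more than 5 mm while the wing nut is locked
- left_door_pull (a point): middle of the bar of the left door's black pull: bar 12 mm wide (y), 12 mm high, 90 mm long up the slope (x), its middle 32 mm above the door's face, on a post 34 mm to each side of the middle (along x); about 124 mm above the bench; moves with the door; shut it is at chest y = +148 mm
- right_door_pull (a point): middle of the bar of the right door's black pull: the same bar, at the same height, 41 mm above its own (lower) door; shut it is at chest y = -148 mm
- wing_nut (a joint): captive red wing nut on the ledge, rad: 0 locked (the steel segment under it stands between the doors' two stop lugs), grows counter-clockwise seen from above to its stop at 1.48; the doors are free only from 1.35 on. Vertical axis, friction about 0.06 N m, stays where it is left. It turns back only when both doors are shut to 3 mm
- wing_nut_grip (a point): point on the wing nut's axis at chest x = -127.5 mm, y = 0, 107.5 mm above the bench: the wings are a bar 58 mm long, 12 mm thick, from 91 to 117 mm above the bench; along chest x when locked, they turn with the nut
- lamp_head (a point): middle of the underside of the black bench lamp's head, 90 mm across and 110 mm high, which hangs fixed in front of a 360 mm high steel mould plate standing behind the chest: keep the wrist and arm clear of both when passing over the chest (its head comes as near as 45 mm towards the robot from this point)
- parallel: the loose black parallel block on the bench right of the chest, a dark steel block 48 mm (own x) x 105 mm (own y) x 42 mm high, 0.6 to 0.95 kg, origin under its middle
- mate: the second, equal parallel block (48 x 105 x 42 mm), lying in the rear part of the left or the right bay with its long side along the chest's y, origin under its middle, about 50 mm behind and 112 mm beside the chest's origin; stays where it is
- grey_stone: dark grey dressing stone stick, 13 x 90 x 12 mm, origin under its middle; lies along one long side of the loose parallel, its middle about 72 mm from the parallel's; leave it alone
- brown_stone: brown dressing stone stick, 13 x 90 x 12 mm, origin under its middle; lies along the other long side of the loose parallel, about 72 mm from its middle; leave it alone
- flat_file: hand file with wooden handle, 260 mm long (own y), 22 mm wide and high, lying at the bench's front edge before the chest; leave it alone
- fine_file: slim hand file with wooden handle, 220 mm long (own y), 22 mm wide and high, lying right of the chest, beyond the parallel; leave it alone
- steel_block: bright ground steel block, 25 x 50 x 25 mm, on the bench at the right; leave it alone
- brass_rod: brass rod, 8 mm thick, 210 mm long (own y), at the bench's front edge; leave it alone
- green_tray: green parts tray, 72 x 115 x 26 mm, on the floor of the other bay of the chest; leave it alone

How it is judged:
On the way, in this order (a step that is already met when the one before it is completed fails the run):
1. the wing nut is undone (value of joint wing_nut above 1.1 rad), for 0.2 s.
2. a door is slid aside (value of joint any of left_door, right_door above 0.06 m), for 0.2 s.
3. the parallel lies on the floor of the bay beside its mate (horizontal distance between parallel and mate below 0.1 m and height (world z) of parallel below 0.017 m), for 0.2 s.
At the end, for the whole second after the job is handed in: the loose parallel lies flat (within 0.08 rad) on the bay floor, its middle within 100 mm of its mate's and parallel to it within 0.15 rad, at rest; both doors are shut to within 6 mm and the wing nut is turned back to within 0.25 rad of locked (all of step 3 and height (world z) of parallel above 0.008 m and angle between parallel's own z axis and vertical below 0.08 rad and angle between the y axis of parallel and the y axis of mate, either way round below 0.15 rad and linear speed of parallel below 0.01 m/s and value of joint each of left_door, right_door below 0.006 m and value of joint wing_nut below 0.25 rad); the robot touches nothing.
It fails at once if the parallel is dropped (falls freely more than about 10 mm) (contact force between parallel and anything else below 0.05 N and linear speed of parallel above 0.45 m/s).
It fails at once if the mate is shifted by more than 15 mm (distance of mate from where it was at the start of the episode above 0.015 m).
It fails at once if another thing is shifted by more than 20 mm (distance of any of grey_stone, brown_stone, flat_file, fine_file, steel_block, brass_rod, green_tray from where it was at the start of the episode above 0.02 m).
It also fails if it takes over 72 s, if anything falls off the work surface, if the arm or the gripper's body presses on something with over 40 N, if the wrist force passes 120 N, or if a joint passes its speed limit or range.

## Working session

There is one attempt and no reset: what is moved stays moved. The work goes in short steps, Python scripts to look and compute and a tool call to move; the robot and the scene stay as the last step left them, time stands still between calls to the robot, and variables do not carry over. Pictures are saved under pics/ and viewed, about 8 in all and at most 12, crops included, and the job is handed in when it is done.

Besides the shell and the picture viewer there is one more tool, called as a command line: name --argument value ..., lists and objects as JSON in quotes. servo_tool: Moves the arm, as the interface text tells. Its arguments: {"type":"object","properties":{"targets":{"type":"array","items":{"type":"object","properties":{"xyz":{"type":"array","items":{"type":"number"}},"twist":{"type":"array","items":{"type":"number"}},"jaw":{"type":"number"}}}},"squeeze":{"type":"number"}},"required":["targets"]}

```bash
ls; mkdir -p pics; cat > h.py <<'E'
from workcell import env
import numpy as np, cv2
from scipy.spatial.transform import Rotation as R
def rot(q): 
    q=np.asarray(q,float)
    return q if q.shape==(3,3) else R.from_quat(np.r_[q[1:],q[0]]).as_matrix()
def cam(n):
    return env.read_camera(n)
def world(c):
    h,w=c['depth'].shape; u,v=np.meshgrid(np.arange(w),np.arange(h)); d=c['depth']
    P=np.stack([(u-c['cx'])/c['fx']*d,(v-c['cy'])/c['fy']*d,d],-1)
    return P@rot(c['attitude']).T+np.array(c['eye'])
def plane(c,u,v,z):
    r=rot(c['attitude'])@np.array([(u-c['cx'])/c['fx'],(v-c['cy'])/c['fy'],1.])
    e=np.array(c['eye']); return e+r*(z-e[2])/r[2]
def proj(c,p):
    q=rot(c['attitude']).T@(np.array(p)-np.array(c['eye'])); return q[0]/q[2]*c['fx']+c['cx'],q[1]/q[2]*c['fy']+c['cy']
E
python3 - <<'E'
from h import *
import pickle
s=env.get_state(); print(s)
D={}
for n in ('top','side'):
    c=cam(n); D[n]=c
    print(n,c['eye'],c['attitude'],c['fx'],c['cx'],c['cy'])
    cv2.imwrite(f'pics/{n}0.png',cv2.resize(c['color'][:,:,::-1],(800,600),interpolation=cv2.INTER_CUBIC))
pickle.dump(D,open('d0.pkl','wb'))
E
```

```text
pics
{'clock': 0.0, 'joint_pos': array([-1.24359437e+00,  3.14004573e-01,  4.49865160e-02,  1.30358837e+00,
        1.62811876e-06,  1.43119902e+00]), 'qvel': array([0.00106494, 0.00045929, 0.00178016, 0.00081779, 0.00060143,
       0.00029585]), 'tau': array([-8.00325670e-04, -4.80630684e+01,  2.98528951e+01,  1.94742030e-02,
       -1.46228958e-04, -5.04622349e-06]), 'tcp_pos': array([ 0.25859766, -0.51300583,  0.23040957]), 'orientation': array([-5.77839666e-04,  8.51477865e-01, -5.24389766e-01, -6.96578577e-04]), 'wrist_force': array([-0.13995588, -0.3423496 ,  0.23558696]), 'ft_torque': array([ 0.01255637,  0.02492987, -0.07500736]), 'finger_gap': 0.085242296955638}
top [ 0.1393556  -0.04822421  1.67915385] [ 0.07435041 -0.52101869  0.84121014 -0.12400416] 494.4715833931496 253.49067045737746 192.02438504737168
side [ 0.46269279 -1.24321095  0.55778344] [-0.57745033  0.81496005 -0.04475312  0.01970771] 368.3220674078157 253.9513840445542 189.62037941394902
```

View pics/top0.png

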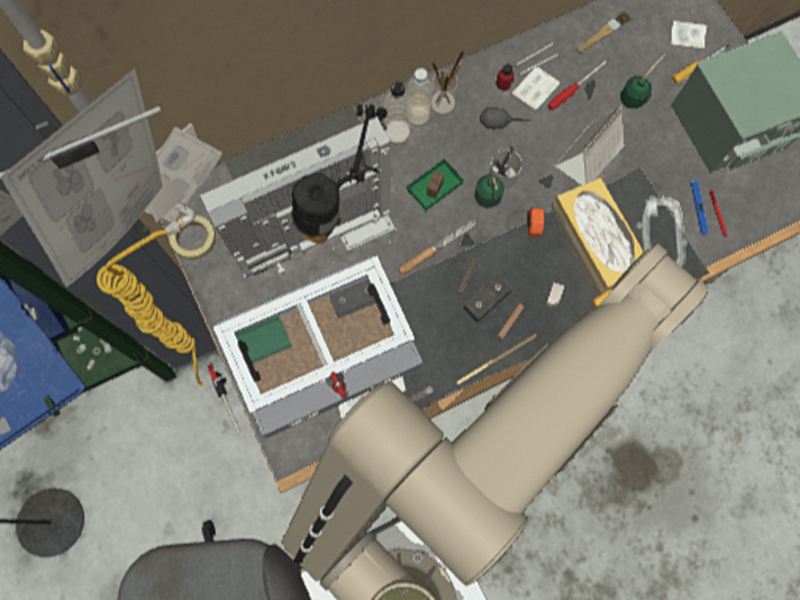

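View pics/side0.png

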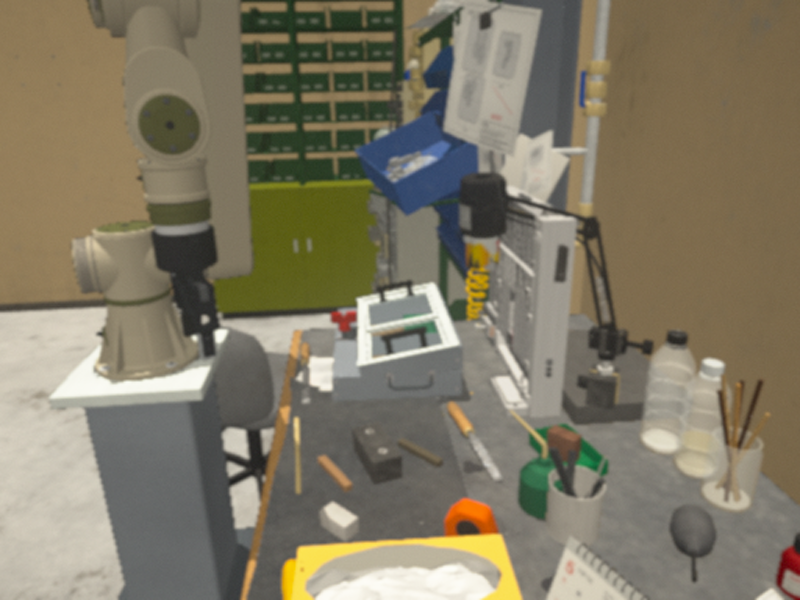

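Top view: the mate is the black block at (352,298) in the right bay, and the green tray at (265,338) is in the left bay, so the right door is the one to open. The loose parallel is at (487,298), with the brown stone at (511,320) and the grey stone at (467,274). The red wing nut is at (338,384), the pulls at (248,362) and (378,303), and the lamp head at (316,205). The side view agrees.

```bash
cat > m1.py <<'E'
from h import *
import pickle
D=pickle.load(open('d0.pkl','rb'))
for n in ('top','side'):
    c=D[n]; W=world(c); hsv=cv2.cvtColor(c['color'],cv2.COLOR_RGB2HSV); c['W']=W
    red=((hsv[...,0]<6)|(hsv[...,0]>174))&(hsv[...,1]>150)&(hsv[...,2]>60)&(W[...,2]>0.06)&(W[...,2]<.14)
    k,l,st,ce=cv2.connectedComponentsWithStats(red.astype(np.uint8))
    for i in range(1,k):
        if st[i,4]>15: print(n,'red',ce[i],st[i],np.median(W[l==i],0).round(4), plane(c,*ce[i],.105).round(4))
    dark=(c['color'].max(-1)<75)
    reg=(W[...,0]>.2)&(W[...,0]<.85)&(W[...,1]<.6)&(W[...,1]>-.5)
    for nm,lo,hi in (('z.03-.055',.033,.052),('z.105-.15',.105,.15),('lamp',.2,.6)):
        m=dark&reg&(W[...,2]>lo)&(W[...,2]<hi)
        k,l,st,ce=cv2.connectedComponentsWithStats(m.astype(np.uint8))
        for i in range(1,k):
            if st[i,4]>40:
                pts=np.argwhere(l==i)[:,::-1].astype(np.float32)
                q=W[l==i]; rr=cv2.minAreaRect((q[:,:2]*1000).astype(np.float32))
                print(n,nm,ce[i].round(1),st[i,4],q.mean(0).round(4),'rect',np.round(rr[0],1),np.round(rr[1],1),round(rr[2],1),'z',np.percentile(q[:,2],[5,95]).round(3))
    # chest: white frame / whole footprint points z>.05
    m=(W[...,2]>.04)&(W[...,2]<.135)&(W[...,0]>.25)&(W[...,0]<.75)&(W[...,1]>-.25)&(W[...,1]<.5)
    k,l,st,ce=cv2.connectedComponentsWithStats(m.astype(np.uint8))
    for i in range(1,k):
        if st[i,4]>800:
            q=W[l==i]; rr=cv2.minAreaRect((q[:,:2]*1000).astype(np.float32)); print(n,'chest',ce[i].round(1),st[i],np.round(rr[0],1),np.round(rr[1],1),round(rr[2],1))
c=D['top'];
im=c['color'][100:300,110:380,::-1]; cv2.imwrite('pics/crop0.png',cv2.resize(im,(800,592),interpolation=cv2.INTER_CUBIC))
E
python3 m1.py
```

```text
top red [213.52941176 241.17647059] [212 239   4   6  17] [ 0.4634 -0.0743  0.1165] [ 0.4664 -0.0744  0.105 ]
top red [217.34285714 248.97142857] [213 244   8  10  35] [ 0.4378 -0.0749  0.1141] [ 0.438  -0.0746  0.105 ]
top z.03-.055 [309.8 197.2] 44 [ 0.4709 -0.4382  0.0406] rect [ 469.1 -446.6] [98.1 39.3] 79.3 z [0.034 0.049]
top z.105-.15 [242.1 193.7] 93 [ 0.5626 -0.2245  0.128 ] rect [ 562.2 -224.7] [11.3 85.9] 88.5 z [0.116 0.138]
top z.105-.15 [158.5 230.7] 87 [0.5705 0.0688 0.1289] rect [570.1  68.9] [ 9.7 86.8] 88.4 z [0.12  0.138]
top lamp [207.  124.4] 1311 [ 0.721  -0.1967  0.3861] rect [ 756.5 -249.2] [115.7 257.3] 18.2 z [0.317 0.416]
top lamp [ 88.5 146.9] 52 [0.8242 0.1345 0.351 ] rect [826.4 132.8] [ 7.1 31.7] 49.9 z [0.32  0.384]
top chest [201.2 222.1] [ 137  166  131  114 8459] [548.1 -70.7] [364.3 259.8] 88.4
side red [219.45744681 204.12765957] [212 200  15  12  94] [ 0.4495 -0.0826  0.1028] [ 0.4487 -0.0911  0.105 ]
side z.105-.15 [251. 183.] 50 [0.5685 0.0634 0.1226] rect [570.6  63.3] [12.2 79.2] 85.0 z [0.112 0.131]
side z.105-.15 [259.9 213.8] 82 [ 0.5693 -0.2328  0.1228] rect [ 563.6 -232.7] [ 9.3 78.5] 89.2 z [0.109 0.133]
side lamp [310.2 131. ] 1169 [ 0.7215 -0.196   0.3593] rect [739.   74.2] [778.7 105.6] 88.1 z [0.305 0.409]
side lamp [359.1 166.5] 61 [ 0.8118 -0.3657  0.2955] rect [ 811.6 -366.2] [ 7.6 10.2] 81.6 z [0.278 0.313]
side lamp [117.6 202.9] 111 [ 0.2358 -0.4797  0.2729] rect [ 234.6 -476.1] [20.7 45.7] 20.0 z [0.247 0.309]
side chest [249.1 207.6] [ 211  179   83   61 3083] [548.1 -69.6] [363.7 255.9] 89.0
```

View pics/crop0.png

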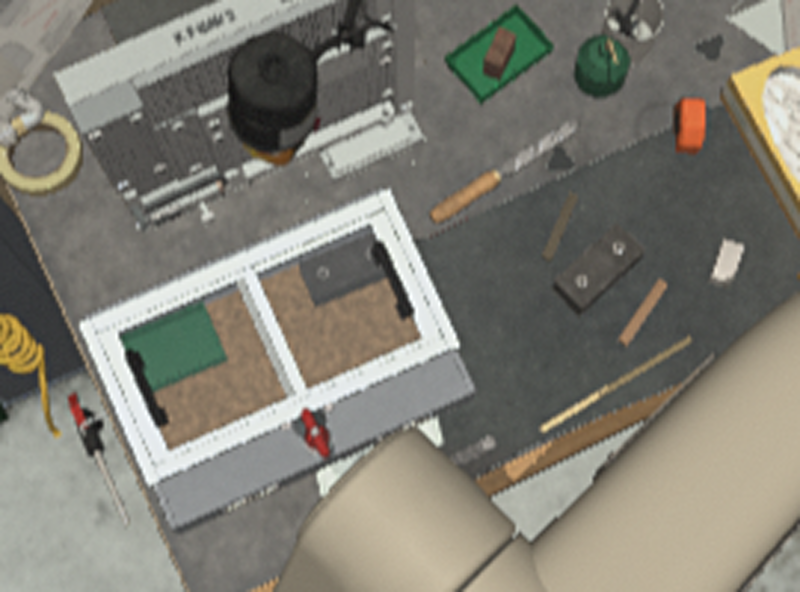

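Crop: the nut runs (303,410) to (325,455) and the pull bars (130,350)–(165,425) and (373,245)–(410,318). The parallel's top corners are about (555,280), (620,232), (642,255) and (582,312). The chest is yawed about -1.5° with its origin near (0.566,-0.078). Next I'll refine the block, nut and lamp.

```bash
cat >> h.py <<'E'
CH=np.array([.566,-.078]); YAW=np.deg2rad(-1.5)
def chest(x,y): 
    c,s=np.cos(YAW),np.sin(YAW); return CH+np.array([c*x-s*y,s*x+c*y])
def go(x,y,z,psi):
    """tool-axis shift and twist from the measured pose to TCP (x,y,z), tool down, jaw axis at psi deg"""
    s=env.get_state(); T=rot(s['orientation']); p=np.radians(psi)
    X=np.array([np.cos(p),np.sin(p),0]); Z=np.array([0,0,-1.]); G=np.stack([X,np.cross(Z,X),Z],1)
    d=T.T@(np.array([x,y,z])-s['tcp_pos']); t=R.from_matrix(T.T@G).as_rotvec()
    print('shift',d.round(4),'twist',t.round(4),'deg',np.degrees(np.linalg.norm(t)).round(1))
E
python3 - <<'E'
from h import *
import pickle
D=pickle.load(open('d0.pkl','rb'))
for n in ('top','side'):
    c=D[n]; W=world(c); hsv=cv2.cvtColor(c['color'],cv2.COLOR_RGB2HSV).astype(int)
    red=((hsv[...,0]<8)|(hsv[...,0]>170))&(hsv[...,1]>110)&(np.hypot(W[...,0]-.44,W[...,1]+.075)<.06)
    q=W[red]; print(n,'nut n',len(q),'min',q.min(0).round(4),'max',q.max(0).round(4)); q=q[q[:,2]>.108]
    print('  top part',cv2.minAreaRect((q[:,:2]*1000).astype(np.float32)))
    reg=(np.hypot(W[...,0]-.47,W[...,1]+.44)<.1)
    for lo,hi in ((.022,.06),(.036,.06)):
        m=reg&(W[...,2]>lo)&(W[...,2]<hi); pts=np.argwhere(m)[:,::-1].astype(np.float32); rr=cv2.minAreaRect(pts)
        b=np.array([plane(c,*p,.042)[:2] for p in cv2.boxPoints(rr)])
        q=W[m]; r2=cv2.minAreaRect((q[:,:2]*1000).astype(np.float32))
        print('  par',len(pts),'boxmean',b.mean(0).round(4),'sides',np.linalg.norm(b[1]-b[0]).round(4),np.linalg.norm(b[2]-b[1]).round(4),'ang',np.degrees(np.arctan2(*(b[1]-b[0])[::-1])).round(1),np.degrees(np.arctan2(*(b[2]-b[1])[::-1])).round(1),'depthrect',np.round(r2[0],1),np.round(r2[1],1),round(r2[2],1),q.mean(0).round(4))
    lo=(W[...,2]>.006)&(W[...,2]<.02)&(np.hypot(W[...,0]-.47,W[...,1]+.44)<.13)
    k,l,st,ce=cv2.connectedComponentsWithStats(lo.astype(np.uint8))
    for i in range(1,k):
        if st[i,4]>8: q=W[l==i]; print('  low',st[i,4],q.mean(0).round(3),cv2.minAreaRect((q[:,:2]*1000).astype(np.float32)))
    m=(c['color'].max(-1)<75)&(np.hypot(W[...,0]-.72,W[...,1]+.197)<.08)&(W[...,2]>.2); q=W[m]; print('  lamp',np.percentile(q,[1,50,99],axis=0).round(3).tolist())
go(*chest(-.1275,0),.16,88.5)
E
```

```text
top nut n 71 min [ 0.4206 -0.0868  0.0714] max [ 0.4744 -0.0637  0.1228]
  top part ((447.4705505371094, -73.98725128173828), (53.75374984741211, 10.001884460449219), 0.7820972800254822)
  par 434 boxmean [ 0.4642 -0.4616] sides 0.1131 0.1039 ang -73.7 -166.9 depthrect [ 466.4 -464.1] [102.1 109.1] 14.0 [ 0.4896 -0.4559  0.0417]
  par 389 boxmean [ 0.4914 -0.4582] sides 0.1075 0.0496 ang -74.7 -168.1 depthrect [ 491.6 -458. ] [ 49.3 107.2] 16.7 [ 0.4909 -0.4566  0.0428]
  low 91 [ 0.561 -0.445  0.012] ((560.9262084960938, -446.1307067871094), (21.217670440673828, 91.0013427734375), 45.12434005737305)
  low 9 [ 0.568 -0.518  0.008] ((567.2694091796875, -519.4041748046875), (21.13656997680664, 8.69287109375), 67.61798095703125)
  low 15 [ 0.477 -0.496  0.01 ] ((474.8656005859375, -496.47198486328125), (7.663727760314941, 36.76197052001953), 17.46517562866211)
  low 99 [ 0.425 -0.483  0.012] ((423.3554992675781, -482.82965087890625), (24.823162078857422, 95.40882873535156), 35.882118225097656)
  low 10 [ 0.488 -0.405  0.014] ((488.7488098144531, -404.548583984375), (20.249656677246094, 
[... 1135 characters left out ...]
 91 [ 0.367 -0.453  0.008] ((366.5093078613281, -445.8495788574219), (6.72563362121582, 153.43682861328125), 5.266664981842041)
  low 160 [ 0.563 -0.452  0.011] ((563.0852661132812, -449.7712707519531), (15.681037902832031, 90.66554260253906), 38.426361083984375)
  low 146 [ 0.492 -0.494  0.013] ((476.66424560546875, -475.67431640625), (42.801090240478516, 114.59371185302734), 40.63191604614258)
  low 169 [ 0.426 -0.49   0.012] ((425.4034423828125, -486.37371826171875), (13.332697868347168, 92.03387451171875), 28.868419647216797)
  lamp [[0.679, -0.274, 0.305], [0.715, -0.216, 0.366], [0.767, -0.17, 0.413]]
shift [-0.3104 -0.358   0.0711] twist [-2.3000e-03  2.0000e-04 -2.6486e+00] deg 151.8
```

Nut centre measures about (0.447,-0.0745), which puts the chest origin at (0.574,-0.078). The footprint centre agrees. The parallel is at (0.492,-0.460) with its short axis at 16.5° and its top at z≈0.042, as expected. Moving to above the nut.

servo_tool --targets '[{"xyz": [-0.307,-0.365,0.04],"twist": [0,0,-2.65],"jaw": 0.6},{"xyz": [-0.307,-0.365,0.04],"twist": [0,0,-2.65],"jaw": 0.6},{"xyz": [-0.307,-0.365,0.04],"twist": [0,0,-2.65],"jaw": 0.6},{"xyz": [-0.307,-0.365,0.04],"twist": [0,0,-2.65],"jaw": 0.6},{"xyz": [-0.307,-0.365,0.04],"twist": [0,0,-2.65],"jaw": 0.6},{"xyz": [-0.307,-0.365,0.04],"twist": [0,0,-2.65],"jaw": 0.6},{"xyz": [-0.307,-0.365,0.04],"twist": [0,0,-2.65],"jaw": 0.6},{"xyz": [-0.307,-0.365,0.04],"twist": [0,0,-2.65],"jaw": 0.6},{"xyz": [-0.307,-0.365,0.04],"twist": [0,0,-2.65],"jaw": 0.6},{"xyz": [-0.307,-0.365,0.04],"twist": [0,0,-2.65],"jaw": 0.6},{"xyz": [-0.307,-0.365,0.04],"twist": [0,0,-2.65],"jaw": 0.6},{"xyz": [-0.307,-0.365,0.04],"twist": [0,0,-2.65],"jaw": 0.6}]'

```text
clock: 1.1
tcp_pos: [0.4469, -0.0713, 0.1907]
orientation: [-0.001, 0.98, 0.201, -0.0]
wrist_force: [0.7, -0.0, -0.1]
finger_gap: 0.0511
```

```bash
sed -i 's/CH=np.array(\[.566,-.078\])/CH=np.array([.574,-.078])/' h.py; python3 -c "
from h import *
s=env.get_state();print(s['tcp_pos'],s['joint_pos'],s['clock'])
go(*chest(-.1275,0),.18,88.5)"
```

```text
[ 0.44689545 -0.07125955  0.19072856] [-0.33663077  0.0958773  -0.32836237  1.14739922  0.00117777  0.82876369] 1.1
shift [-0.0017  0.003   0.0107] twist [-1.2000e-03 -1.0000e-03 -1.1392e+00] deg 65.3
```

servo_tool --targets '[{"xyz": [-0.002,0.003,0.02],"twist": [0,0,-1.14],"jaw": 0.5},{"xyz": [-0.002,0.003,0.03],"twist": [0,0,-1.14],"jaw": 0.5},{"xyz": [-0.002,0.003,0.03],"twist": [0,0,-1.14],"jaw": 0.5},{"xyz": [-0.002,0.003,0.03],"twist": [0,0,-1.14],"jaw": 0.5},{"xyz": [-0.002,0.003,0.03],"twist": [0,0,-1.14],"jaw": 0.5},{"xyz": [-0.002,0.003,0.03],"twist": [0,0,-1.14],"jaw": 0.5},{"xyz": [-0.002,0.003,0.03],"twist": [0,0,-1.14],"jaw": 0.5},{"xyz": [-0.002,0.003,0.03],"twist": [0,0,-1.14],"jaw": 0.5},{"xyz": [-0.002,0.003,0.03],"twist": [0,0,-1.14],"jaw": 0.5},{"xyz": [-0.002,0.003,0.04],"twist": [0,0,-1.14],"jaw": 0.5},{"xyz": [-0.002,0.003,0.06],"twist": [0,0,-1.14],"jaw": 0.5},{"xyz": [-0.002,0.003,0.08],"twist": [0,0,-1.14],"jaw": 0.5}]'

```text
clock: 2.1
tcp_pos: [0.4463, -0.0788, 0.1106]
orientation: [0.001, 0.72, 0.694, 0.0]
wrist_force: [-0.7, 0.5, -0.8]
finger_gap: 0.0426
```

```bash
python3 -c "
from h import *
s=env.get_state();print(s['tcp_pos'],s['joint_pos'],s['clock'])
go(*chest(-.1275,0),.0885,88.5)
for n in ('side','top'):
  c=cam(n);u,v=map(int,proj(c,[.447,-.075,.1])); u0,v0=max(u-70,0),max(v-55,0); print(u0,v0)
  cv2.imwrite(f'pics/n_{n}.png',cv2.resize(c['color'][v0:v0+110,u0:u0+140,::-1],(400,314),interpolation=cv2.INTER_CUBIC))
cv2.imwrite('pics/n1.png',np.hstack([cv2.imread('pics/n_side.png'),cv2.imread('pics/n_top.png')]))
"
```

```text
[ 0.44627156 -0.07880328  0.1105566 ] [-3.52181733e-01  1.55962378e-01 -4.68058499e-01  9.45156648e-01
 -8.90422239e-05 -3.14200200e-01] 2.1
shift [0.0042 0.0001 0.0221] twist [ 0.0015  0.0006 -0.0118] deg 0.7
148 148
146 191
```

View pics/n1.png

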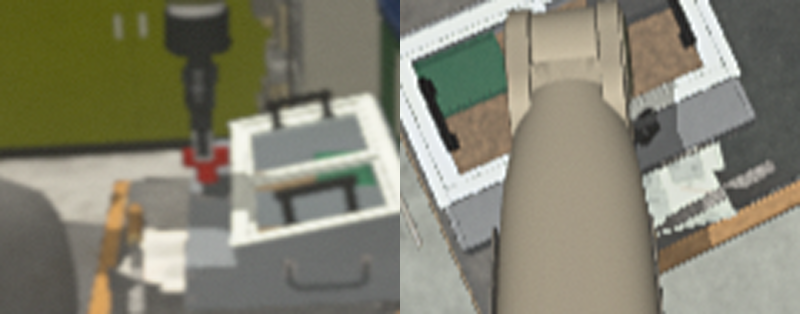

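The side crop shows the fingers straddling the red nut at (207,165), with the wings between them. I'll descend the rest of the way and close.

servo_tool --targets '[{"xyz": [0.004,0,0.022],"twist": [0,0,-0.012],"jaw": 0.5},{"xyz": [0.004,0,0.022],"twist": [0,0,-0.012],"jaw": 0.5},{"xyz": [0.004,0,0.022],"twist": [0,0,-0.012],"jaw": 0},{"xyz": [0.004,0,0.022],"twist": [0,0,-0.012],"jaw": 0},{"xyz": [0.004,0,0.022],"twist": [0,0,-0.012],"jaw": 0},{"xyz": [0.004,0,0.022],"twist": [0,0,-0.012],"jaw": 0},{"xyz": [0.004,0,0.022],"twist": [0,0,-0.012],"jaw": 0},{"xyz": [0.004,0,0.022],"twist": [0,0,-0.012],"jaw": 0}]' --squeeze 40

```text
clock: 2.87
tcp_pos: [0.4461, -0.0753, 0.09]
orientation: [0.001, 0.715, 0.699, -0.0]
wrist_force: [-3.9, -4.4, 3.6]
finger_gap: 0.0188
```

servo_tool --targets '[{"xyz": [0,0,0],"twist": [0,0,0],"jaw": 0},{"xyz": [0,0,0],"twist": [0,0,0],"jaw": 0},{"xyz": [0,0,0],"twist": [0,0,0],"jaw": 0}]'

```text
clock: 3.12
tcp_pos: [0.4461, -0.0753, 0.09]
orientation: [0.001, 0.715, 0.699, -0.0]
wrist_force: [-3.2, -3.5, 4.3]
finger_gap: 0.0193
```

The gap rests at 19 mm instead of 12. That is possibly the hub. I'll turn and check the result by camera.

servo_tool --targets '[{"xyz": [0,0,0],"twist": [0,0,-0.12],"jaw": 0},{"xyz": [0,0,0],"twist": [0,0,-0.24],"jaw": 0},{"xyz": [0,0,0],"twist": [0,0,-0.36],"jaw": 0},{"xyz": [0,0,0],"twist": [0,0,-0.48],"jaw": 0}]'

```text
clock: 3.45
tcp_pos: [0.4462, -0.076, 0.09]
orientation: [0.001, 0.526, 0.85, -0.001]
wrist_force: [-3.6, -7.5, 2.5]
finger_gap: 0.0192
```

```bash
python3 -c "
from h import *
s=env.get_state();print(s['tcp_pos'],s['wrist_force'],s['ft_torque'],s['finger_gap'])
c=cam('side');u,v=map(int,proj(c,[.447,-.075,.1])); u0,v0=max(u-40,0),max(v-30,0)
cv2.imwrite('pics/n2.png',cv2.resize(c['color'][v0:v0+60,u0:u0+80,::-1],(640,480),interpolation=cv2.INTER_CUBIC))
W=world(c);hsv=cv2.cvtColor(c['color'],cv2.COLOR_RGB2HSV).astype(int)
red=((hsv[...,0]<8)|(hsv[...,0]>170))&(hsv[...,1]>110)&(np.hypot(W[...,0]-.446,W[...,1]+.075)<.06)&(W[...,2]>.095);q=W[red]
print(len(q),cv2.minAreaRect((q[:,:2]*1000).astype(np.float32)),q.min(0),q.max(0))
"
```

```text
[ 0.44623143 -0.07597844  0.09001179] [-3.63003625 -7.50409838  2.52897651] [-1.39072456  0.7709188  -0.1149856 ] 0.019221892800092698
44 ((449.9395446777344, -82.57339477539062), (52.66699981689453, 10.32841968536377), 26.843364715576172) [ 0.42714676 -0.09687283  0.09651643] [ 0.47147391 -0.06662913  0.11846811]
```

View pics/n2.png

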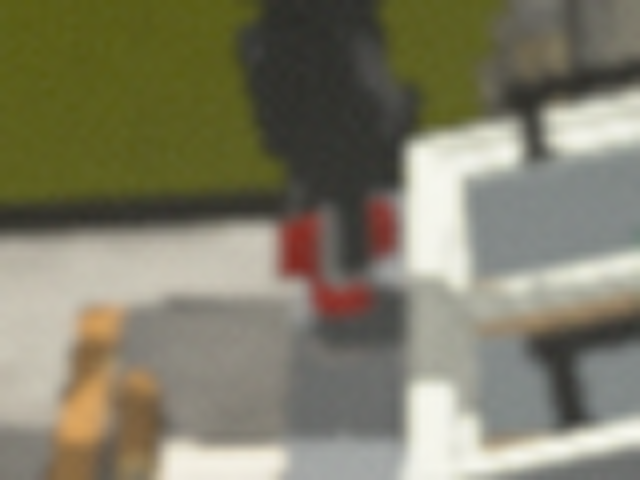

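The nut turns with the fingers: the wings measure 27° for 27.5° commanded. Continuing to about 1.45 rad.

servo_tool --targets '[{"xyz": [0,0,0],"twist": [0,0,-0.12],"jaw": 0},{"xyz": [0,0,0],"twist": [0,0,-0.24],"jaw": 0},{"xyz": [0,0,0],"twist": [0,0,-0.36],"jaw": 0},{"xyz": [0,0,0],"twist": [0,0,-0.48],"jaw": 0},{"xyz": [0,0,0],"twist": [0,0,-0.6],"jaw": 0},{"xyz": [0,0,0],"twist": [0,0,-0.72],"jaw": 0},{"xyz": [0,0,0],"twist": [0,0,-0.84],"jaw": 0},{"xyz": [0,0,0],"twist": [0,0,-0.93],"jaw": 0},{"xyz": [0,0,0],"twist": [0,0,-0.98],"jaw": 0},{"xyz": [0,0,0],"twist": [0,0,-0.98],"jaw": 0},{"xyz": [0,0,0],"twist": [0,0,-0.98],"jaw": 0},{"xyz": [0,0,0],"twist": [0,0,-0.98],"jaw": 0}]'

```text
clock: 4.5
tcp_pos: [0.4475, -0.0769, 0.0901]
orientation: [0.001, 0.068, 0.998, -0.002]
wrist_force: [-0.7, -8.4, -1.6]
finger_gap: 0.0194
```

```bash
python3 -c "
from h import *
s=env.get_state();T=rot(s['orientation']);print(s['tcp_pos'],s['wrist_force'],s['ft_torque'],s['finger_gap'],np.degrees(np.arctan2(T[1,0],T[0,0])),s['joint_pos'])
"
```

```text
[ 0.44748654 -0.07689507  0.09006549] [-0.7288465  -8.38566299 -1.61841114] [-1.81991398  0.11702141 -0.15164637] 0.019393306508835046 172.25762019680607 [-0.34490277  0.17671376 -0.49935036  0.8907274  -0.00356121 -1.78056936]
```

servo_tool --targets '[{"xyz": [0,0,0],"twist": [0,0,0],"jaw": 0.5},{"xyz": [0,0,0],"twist": [0,0,0],"jaw": 0.5},{"xyz": [0,0,0],"twist": [0,0,0],"jaw": 0.5},{"xyz": [0,0,-0.03],"twist": [0,0,0],"jaw": 0.5},{"xyz": [0,0,-0.065],"twist": [0,0,0],"jaw": 0.5},{"xyz": [-0.02,-0.02,-0.09],"twist": [0,0,0.12],"jaw": 0.5},{"xyz": [-0.04,-0.04,-0.09],"twist": [0,0,0.24],"jaw": 0.5},{"xyz": [-0.065,-0.065,-0.09],"twist": [0,0,0.36],"jaw": 0.5},{"xyz": [-0.09,-0.09,-0.09],"twist": [0,0,0.48],"jaw": 0.5},{"xyz": [-0.115,-0.115,-0.09],"twist": [0,0,0.6],"jaw": 0.5},{"xyz": [-0.134,-0.132,-0.09],"twist": [0,0,0.72],"jaw": 0.5},{"xyz": [-0.134,-0.132,-0.09],"twist": [0,0,0.84],"jaw": 0.5}]'

```text
clock: 5.5
tcp_pos: [0.5644, -0.2271, 0.1784]
orientation: [0.001, 0.471, 0.882, 0.0]
wrist_force: [0.7, 0.7, 0.1]
finger_gap: 0.0427
```

```bash
python3 -c "
from h import *
s=env.get_state();print(s['tcp_pos'],s['wrist_force'],s['finger_gap'],s['joint_pos'])
go(.562,-.226,.105,88.5)
c=cam('side');W=world(c);hsv=cv2.cvtColor(c['color'],cv2.COLOR_RGB2HSV).astype(int)
red=((hsv[...,0]<8)|(hsv[...,0]>170))&(hsv[...,1]>110)&(np.hypot(W[...,0]-.446,W[...,1]+.075)<.06)&(W[...,2]>.09);q=W[red]
print(len(q),cv2.minAreaRect((q[:,:2]*1000).astype(np.float32)),q.min(0),q.max(0))
"
```

```text
[ 0.56443109 -0.22710274  0.17843565] [0.73393086 0.66330831 0.13687339] 0.04270767774296727 [-5.14536168e-01  3.94213498e-01  3.27828304e-02  1.20649898e+00
  2.54429229e-04 -1.10349348e+00]
shift [ 0.0024 -0.0015  0.0734] twist [0.0022 0.0019 0.6151] deg 35.2
40 ((449.79071044921875, -80.07145690917969), (54.29530715942383, 14.540717124938965), 72.57389831542969) [ 0.43972424 -0.10668797  0.09022873] [ 0.45659977 -0.05319424  0.11903866]
```

The nut's wings now lie along y, x-extent 0.440–0.457. Rotating the rest of the way, then descending on the pull and gripping.

servo_tool --targets '[{"xyz": [0.002,-0.001,0.0],"twist": [0,0,0.12],"jaw": 0.5},{"xyz": [0.002,-0.001,0.0],"twist": [0,0,0.24],"jaw": 0.5},{"xyz": [0.002,-0.001,0.0],"twist": [0,0,0.36],"jaw": 0.5},{"xyz": [0.002,-0.001,0.0],"twist": [0,0,0.48],"jaw": 0.5},{"xyz": [0.002,-0.001,0.0],"twist": [0,0,0.615],"jaw": 0.5},{"xyz": [0.002,-0.001,0.02],"twist": [0,0,0.615],"jaw": 0.5},{"xyz": [0.002,-0.001,0.045],"twist": [0,0,0.615],"jaw": 0.5},{"xyz": [0.002,-0.001,0.073],"twist": [0,0,0.615],"jaw": 0.5},{"xyz": [0.002,-0.001,0.073],"twist": [0,0,0.615],"jaw": 0},{"xyz": [0.002,-0.001,0.073],"twist": [0,0,0.615],"jaw": 0},{"xyz": [0.002,-0.001,0.073],"twist": [0,0,0.615],"jaw": 0},{"xyz": [0.002,-0.001,0.073],"twist": [0,0,0.615],"jaw": 0}]'

```text
clock: 6.55
tcp_pos: [0.5588, -0.222, 0.1068]
orientation: [-0.0, 0.713, 0.701, -0.0]
wrist_force: [-2.0, -0.9, -6.0]
finger_gap: 0.0109
```

```bash
python3 -c "
from h import *
s=env.get_state();print(s['tcp_pos'],s['wrist_force'],s['finger_gap'],s['joint_pos'])
go(*(s['tcp_pos'][:2]+chest(0,.126)-chest(0,0)),s['tcp_pos'][2],88.5)
"
```

```text
[ 0.55877788 -0.22200243  0.10680221] [-1.97707874 -0.885172   -5.98329091] 0.010880238987608605 [-5.11499569e-01  4.26337868e-01 -1.00364491e-01  1.04509708e+00
 -2.49931454e-04 -4.93944256e-01]
shift [0.126  0.0011 0.    ] twist [-0.001  -0.0003  0.0086] deg 0.5
```

servo_tool --targets '[{"xyz": [0.008,0,0],"jaw": 0},{"xyz": [0.02,0,0],"jaw": 0},{"xyz": [0.034,0,0],"jaw": 0},{"xyz": [0.048,0,0],"jaw": 0},{"xyz": [0.062,0,0],"jaw": 0},{"xyz": [0.076,0.0005,0],"jaw": 0},{"xyz": [0.09,0.0005,0],"jaw": 0},{"xyz": [0.104,0.001,0],"jaw": 0},{"xyz": [0.117,0.001,0],"jaw": 0},{"xyz": [0.126,0.001,0],"jaw": 0},{"xyz": [0.127,0.001,0],"jaw": 0},{"xyz": [0.127,0.001,0],"jaw": 0}]'

```text
schema error: expected keys xyz, twist, jaw
```

```bash
python3 -c "
from h import *
s=env.get_state();print(s['tcp_pos'],s['wrist_force'],s['finger_gap'],s['joint_pos'])
"
```

```text
[ 0.55877788 -0.22200243  0.10680221] [-1.97707874 -0.885172   -5.98329091] 0.010880238987608605 [-5.11499569e-01  4.26337868e-01 -1.00364491e-01  1.04509708e+00
 -2.49931454e-04 -4.93944256e-01]
```

servo_tool --targets '[{"xyz": [0.008,0,0],"twist": [0,0,0],"jaw": 0},{"xyz": [0.02,0,0],"twist": [0,0,0],"jaw": 0},{"xyz": [0.034,0,0],"twist": [0,0,0],"jaw": 0},{"xyz": [0.048,0,0],"twist": [0,0,0],"jaw": 0},{"xyz": [0.062,0,0],"twist": [0,0,0],"jaw": 0},{"xyz": [0.076,0.0005,0],"twist": [0,0,0],"jaw": 0},{"xyz": [0.09,0.0005,0],"twist": [0,0,0],"jaw": 0},{"xyz": [0.104,0.001,0],"twist": [0,0,0],"jaw": 0},{"xyz": [0.117,0.001,0],"twist": [0,0,0],"jaw": 0},{"xyz": [0.126,0.001,0],"twist": [0,0,0],"jaw": 0},{"xyz": [0.127,0.001,0],"twist": [0,0,0],"jaw": 0},{"xyz": [0.127,0.001,0],"twist": [0,0,0],"jaw": 0}]'

```text
clock: 7.55
tcp_pos: [0.5624, -0.0987, 0.1068]
orientation: [0.003, 0.714, 0.7, -0.004]
wrist_force: [-5.7, -16.2, -2.3]
finger_gap: 0.011
```

```bash
python3 -c "
from h import *
s=env.get_state();print(s['tcp_pos'],s['wrist_force'],s['finger_gap'],s['joint_pos'])
"
```

```text
[ 0.56239082 -0.09869677  0.10680383] [ -5.6575195  -16.21166401  -2.33820145] 0.011017492342586612 [-0.30941637  0.37043936 -0.18591347  1.01234807 -0.00919481 -0.2896658 ]
```

The door moved 123 mm and met its stop at 16 N. Releasing, lifting and heading for the parallel.

servo_tool --targets '[{"xyz": [-0.002,0,0],"twist": [0,0,0],"jaw": 0.5},{"xyz": [-0.002,0,0],"twist": [0,0,0],"jaw": 0.5},{"xyz": [-0.002,0,0],"twist": [0,0,0],"jaw": 0.5},{"xyz": [-0.002,0,-0.04],"twist": [0,0,0],"jaw": 0.5},{"xyz": [-0.002,0,-0.075],"twist": [0,0,0],"jaw": 0.6},{"xyz": [-0.03,-0.005,-0.085],"twist": [0,0,0.12],"jaw": 0.78},{"xyz": [-0.07,-0.012,-0.085],"twist": [0,0,0.24],"jaw": 0.78},{"xyz": [-0.11,-0.019,-0.085],"twist": [0,0,0.36],"jaw": 0.78},{"xyz": [-0.15,-0.026,-0.085],"twist": [0,0,0.48],"jaw": 0.78},{"xyz": [-0.19,-0.033,-0.085],"twist": [0,0,0.6],"jaw": 0.78},{"xyz": [-0.23,-0.04,-0.085],"twist": [0,0,0.72],"jaw": 0.78},{"xyz": [-0.27,-0.047,-0.085],"twist": [0,0,0.84],"jaw": 0.78}]'

```text
clock: 8.55
tcp_pos: [0.5113, -0.3656, 0.1921]
orientation: [0.001, 0.938, 0.347, 0.001]
wrist_force: [0.5, -0.6, 0.1]
finger_gap: 0.0669
```

```bash
python3 -c "
from h import *
import pickle
s=env.get_state();print(s['tcp_pos'],s['wrist_force'],s['finger_gap'],s['joint_pos'])
go(.492,-.460,.12,16.5)
D={n:cam(n) for n in ('top','side')}; pickle.dump(D,open('d1.pkl','wb'))
c=D['top'];cv2.imwrite('pics/t1.png',np.hstack([cv2.resize(D['top']['color'][150:290,120:300,::-1],(400,311)),cv2.resize(D['side']['color'][150:290,170:350,::-1],(400,311))]))
"
```

```text
[ 0.51133576 -0.36562868  0.19207017] [ 0.50434858 -0.58297568  0.14957926] 0.06687483939459911 [-0.74900043  0.42881295  0.11877788  1.25867591  0.00132144  0.1134499 ]
shift [-0.0762  0.059   0.0721] twist [ 0.0016 -0.0019  0.4204] deg 24.1
```

View pics/t1.png

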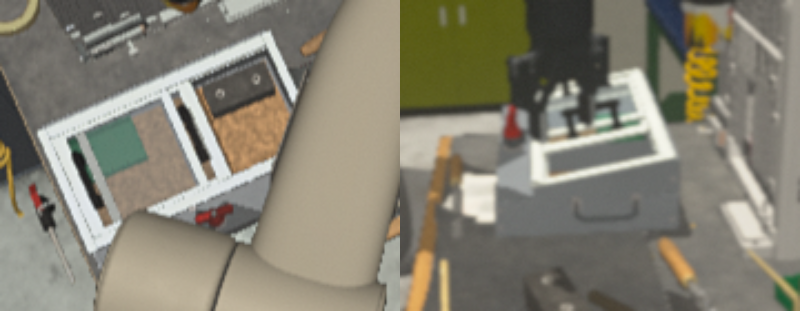

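The right door is fully open and the mate lies bare at (238,90) in the top crop, with the nut turned crosswise. I'll measure the mate, and approach the block.

servo_tool --targets '[{"xyz": [-0.035,0.028,0],"twist": [0,0,0.12],"jaw": 0.78},{"xyz": [-0.07,0.055,0],"twist": [0,0,0.24],"jaw": 0.78},{"xyz": [-0.076,0.059,0.02],"twist": [0,0,0.36],"jaw": 0.78},{"xyz": [-0.076,0.059,0.05],"twist": [0,0,0.42],"jaw": 0.78},{"xyz": [-0.076,0.059,0.072],"twist": [0,0,0.42],"jaw": 0.78},{"xyz": [-0.076,0.059,0.072],"twist": [0,0,0.42],"jaw": 0.78}]'

```text
clock: 9.15
tcp_pos: [0.4905, -0.4558, 0.114]
orientation: [-0.004, 0.989, 0.147, -0.002]
wrist_force: [-1.6, 0.4, 0.1]
finger_gap: 0.0662
```

```bash
python3 -c "
from h import *
import pickle
D=pickle.load(open('d1.pkl','rb'));c=D['top'];W=world(c)
reg=(abs(W[...,0]-.61)<.07)&(abs(W[...,1]+.195)<.08)
m=reg&(W[...,2]>.045)&(W[...,2]<.064)&(c['color'].max(-1)<110)
k,l,st,ce=cv2.connectedComponentsWithStats(m.astype(np.uint8)); i=1+np.argmax(st[1:,4]); q=W[l==i]
print('mate',st[i,4],np.median(q,0),cv2.minAreaRect((q[:,:2]*1000).astype(np.float32)))
f=reg&(W[...,2]<.03);print('floor',W[f].min(0),W[f].max(0),np.median(W[f],0))
s=env.get_state();print(s['tcp_pos'],s['finger_gap'],s['joint_pos'])
go(.492,-.460,.012,16.5)
o=[]
for n in('side','top'):
  c=cam(n);u,v=map(int,proj(c,[.49,-.46,.05])); u0,v0=max(u-60,0),max(v-60,0)
  o.append(cv2.resize(c['color'][v0:v0+110,u0:u0+120,::-1],(400,367),interpolation=cv2.INTER_CUBIC))
cv2.imwrite('pics/g1.png',np.hstack(o))
"
```

```text
mate 391 [ 0.61832195 -0.1923789   0.05450693] ((620.5261840820312, -192.9908447265625), (104.9351577758789, 50.024837493896484), 87.24163818359375)
floor [ 0.54006517 -0.25897975  0.00200809] [ 0.66716329 -0.12765303  0.02972463] [ 0.58221285 -0.18919121  0.01369516]
[ 0.49054806 -0.45575309  0.11400025] 0.06624283193147214 [-8.68895745e-01  5.53946570e-01  1.25702320e-01  1.15075193e+00
  1.08053673e-03  4.07720192e-01]
shift [0.0004 0.0053 0.102 ] twist [-0.0079  0.0023  0.0062] deg 0.6
```

View pics/g1.png

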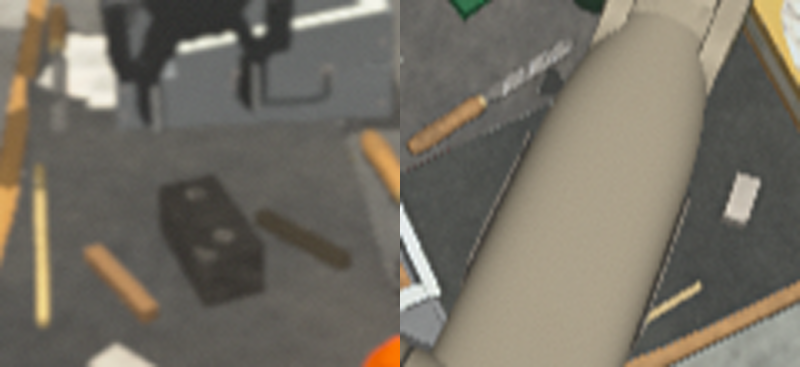

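Mate: (0.620,-0.193), yaw about -2.5°, 105x50 mm at z 0.054, matching its nominal position. The side crop shows the fingers centred over the block at (212,240) and the stones clear of both fingers. Descending.

servo_tool --targets '[{"xyz": [0,0.005,0.025],"twist": [0,0,0.006],"jaw": 0.78},{"xyz": [0,0.005,0.05],"twist": [0,0,0.006],"jaw": 0.78},{"xyz": [0,0.005,0.075],"twist": [0,0,0.006],"jaw": 0.78},{"xyz": [0,0.005,0.095],"twist": [0,0,0.006],"jaw": 0.78},{"xyz": [0,0.005,0.102],"twist": [0,0,0.006],"jaw": 0.78},{"xyz": [0,0.005,0.102],"twist": [0,0,0.006],"jaw": 0.4},{"xyz": [0,0.005,0.102],"twist": [0,0,0.006],"jaw": 0.3},{"xyz": [0,0.005,0.102],"twist": [0,0,0.006],"jaw": 0.3},{"xyz": [0,0.005,0.102],"twist": [0,0,0.006],"jaw": 0.3},{"xyz": [0,0.005,0.102],"twist": [0,0,0.006],"jaw": 0.3},{"xyz": [0,0.005,0.102],"twist": [0,0,0.006],"jaw": 0.3}]' --squeeze 80

```text
clock: 10.17
tcp_pos: [0.4943, -0.4642, 0.0193]
orientation: [0.001, 0.99, 0.143, 0.001]
wrist_force: [0.1, 2.1, 4.8]
finger_gap: 0.0464
```

Gripped, but about 7 mm high. I'll reopen and go lower for a deeper bite.

servo_tool --targets '[{"xyz": [0,0,0],"twist": [0,0,0],"jaw": 0.68},{"xyz": [0,0,0],"twist": [0,0,0],"jaw": 0.68},{"xyz": [0,-0.002,0.005],"twist": [0,0,0],"jaw": 0.68},{"xyz": [0,-0.002,0.009],"twist": [0,0,0],"jaw": 0.68},{"xyz": [0,-0.002,0.009],"twist": [0,0,0],"jaw": 0.4},{"xyz": [0,-0.002,0.009],"twist": [0,0,0],"jaw": 0.3},{"xyz": [0,-0.002,0.009],"twist": [0,0,0],"jaw": 0.3},{"xyz": [0,-0.002,0.009],"twist": [0,0,0],"jaw": 0.3},{"xyz": [0,-0.002,0.009],"twist": [0,0,0],"jaw": 0.3},{"xyz": [0,-0.002,0.009],"twist": [0,0,0],"jaw": 0.3}]' --squeeze 90

```text
clock: 11.0
tcp_pos: [0.4922, -0.4611, 0.0073]
orientation: [-0.001, 0.99, 0.143, -0.001]
wrist_force: [0.6, 0.3, -7.1]
finger_gap: 0.0468
```

```bash
python3 -c "
from h import *
s=env.get_state();print(s['tcp_pos'],s['wrist_force'],s['finger_gap'],s['joint_pos'])
go(*s['tcp_pos'][:2],.2,16.5)
"
```

```text
[ 0.49215729 -0.46106729  0.00734243] [ 0.62056071  0.28443774 -7.10179721] 0.04683987964443685 [-8.71590646e-01  6.39553317e-01 -3.84592836e-03  9.29221092e-01
 -2.43563389e-04  4.12270484e-01]
shift [-0.0002 -0.0003 -0.1927] twist [-0.0016  0.001  -0.001 ] deg 0.1
```

servo_tool --targets '[{"xyz": [0,0,-0.005],"twist": [0,0,0],"jaw": 0.3},{"xyz": [0,0,-0.015],"twist": [0,0,0],"jaw": 0.3},{"xyz": [0,0,-0.03],"twist": [0,0,0],"jaw": 0.3},{"xyz": [0,0,-0.05],"twist": [0,0,0],"jaw": 0.3},{"xyz": [0,0,-0.07],"twist": [0,0,0],"jaw": 0.3},{"xyz": [0,0,-0.09],"twist": [0,0,0],"jaw": 0.3},{"xyz": [0,0,-0.11],"twist": [0,0,0],"jaw": 0.3},{"xyz": [0,0,-0.13],"twist": [0,0,0],"jaw": 0.3},{"xyz": [0,0,-0.15],"twist": [0,0,0],"jaw": 0.3},{"xyz": [0,0,-0.17],"twist": [0,0,0],"jaw": 0.3},{"xyz": [0,0,-0.18],"twist": [0,0,0],"jaw": 0.3},{"xyz": [0,0,-0.18],"twist": [0,0,0],"jaw": 0.3}]'

```text
clock: 12.0
tcp_pos: [0.4938, -0.4629, 0.1924]
orientation: [0.003, 0.99, 0.143, 0.002]
wrist_force: [1.2, -0.9, -6.0]
finger_gap: 0.047
```

```bash
python3 -c "
from h import *
s=env.get_state();print(s['tcp_pos'],s['wrist_force'],s['ft_torque'],s['finger_gap'])
go(.543,-.190,.19,-2.0)
"
```

```text
[ 0.49383603 -0.4629106   0.19242466] [ 1.21129995 -0.90605528 -5.99585951] [-0.0955475 -0.0477532  0.0013969] 0.047033232292167285
shift [ 0.1244 -0.2478  0.0013] twist [ 0.0055 -0.0034  0.3219] deg 18.4
```

Lifted: -6 N is about 0.6 kg, gap 47 mm. Carrying it over the bay.

servo_tool --targets '[{"xyz": [0.006,-0.012,0],"twist": [0,0,0.02],"jaw": 0.3},{"xyz": [0.018,-0.036,0],"twist": [0,0,0.05],"jaw": 0.3},{"xyz": [0.031,-0.062,0],"twist": [0,0,0.08],"jaw": 0.3},{"xyz": [0.044,-0.088,0],"twist": [0,0,0.12],"jaw": 0.3},{"xyz": [0.057,-0.114,0],"twist": [0,0,0.16],"jaw": 0.3},{"xyz": [0.07,-0.14,0],"twist": [0,0,0.2],"jaw": 0.3},{"xyz": [0.083,-0.166,0],"twist": [0,0,0.24],"jaw": 0.3},{"xyz": [0.096,-0.192,0],"twist": [0,0,0.27],"jaw": 0.3},{"xyz": [0.109,-0.218,0],"twist": [0,0,0.3],"jaw": 0.3},{"xyz": [0.119,-0.238,0],"twist": [0,0,0.32],"jaw": 0.3},{"xyz": [0.124,-0.248,0],"twist": [0,0,0.322],"jaw": 0.3},{"xyz": [0.124,-0.248,0],"twist": [0,0,0.322],"jaw": 0.3}]'

```text
clock: 13.0
tcp_pos: [0.541, -0.1857, 0.1874]
orientation: [-0.001, 1.0, -0.016, -0.001]
wrist_force: [0.4, -1.2, -5.6]
finger_gap: 0.0467
```

servo_tool --targets '[{"xyz": [0,0,0],"twist": [0,0,0],"jaw": 0.3},{"xyz": [0,0,0],"twist": [0,0,0],"jaw": 0.3},{"xyz": [0,0,0],"twist": [0,0,0],"jaw": 0.3}]'

```text
clock: 13.25
tcp_pos: [0.5413, -0.1898, 0.188]
orientation: [0.0, 1.0, -0.018, -0.0]
wrist_force: [0.9, 0.2, -6.5]
finger_gap: 0.047
```

```bash
python3 -c "
from h import *
s=env.get_state();print(s['tcp_pos'],s['wrist_force'],s['ft_torque'],s['finger_gap'],s['clock'],s['joint_pos'])
go(.543,-.190,.05,-2.0)
o=[]
for n in('side','top'):
  c=cam(n);u,v=map(int,proj(c,[.56,-.19,.12])); u0,v0=max(u-70,0),max(v-60,0)
  o.append(cv2.resize(c['color'][v0:v0+120,u0:u0+140,::-1],(400,343),interpolation=cv2.INTER_CUBIC))
cv2.imwrite('pics/p1.png',np.hstack(o))
"
```

```text
[ 0.54126302 -0.18978633  0.18797415] [ 0.90510797  0.20912509 -6.52957371] [ 0.01945876  0.01694244 -0.03219894] 0.04702903835122763 13.25 [-4.76922258e-01  3.25895133e-01 -4.28367536e-02  1.20213610e+00
 -4.77179488e-04  1.13014283e+00]
shift [1.80e-03 1.00e-04 1.38e-01] twist [ 0.0004  0.0003 -0.0014] deg 0.1
```

View pics/p1.png

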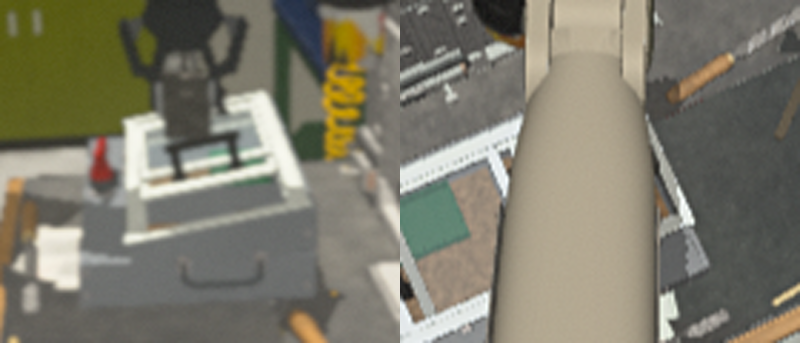

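Side crop: the block is held level at (188,105). The finger knuckles, at (130,50) and (242,50), look wider than the block, so I'll measure that profile against the rail before going in.

```bash
python3 -c "
from h import *
c=cam('side');W=world(c);s=env.get_state();t=s['tcp_pos']
m=(abs(W[...,1]-t[1])<.09)&(abs(W[...,0]-t[0])<.09)&(W[...,2]>.165)
q=W[m]
for z in np.arange(.165,.34,.008):
  a=q[(q[:,2]>=z)&(q[:,2]<z+.008)]
  if len(a): print((z-t[2]).round(3),len(a),'x',(np.percentile(a[:,0],[2,98])-t[0]).round(3),'y',(np.percentile(a[:,1],[2,50])-t[1]).round(3))
"
```

```text
-0.015 3 x [-0.013 -0.007] y [-0.049 -0.049]
-0.007 38 x [-0.024  0.022] y [-0.057 -0.053]
0.001 49 x [-0.025  0.03 ] y [-0.056 -0.052]
0.009 58 x [-0.033  0.033] y [-0.056 -0.052]
0.017 69 x [-0.036  0.036] y [-0.056 -0.051]
0.025 67 x [-0.035  0.036] y [-0.055 -0.051]
0.033 194 x [-0.03   0.031] y [-0.053 -0.01 ]
0.041 25 x [-0.042  0.04 ] y [-0.017 -0.011]
0.049 65 x [-0.053  0.053] y [-0.018 -0.012]
0.057 54 x [-0.055  0.057] y [-0.018 -0.011]
0.065 48 x [-0.058  0.057] y [-0.02  -0.014]
0.073 74 x [-0.059  0.06 ] y [-0.02  -0.013]
0.081 84 x [-0.061  0.061] y [-0.02  -0.013]
0.089 94 x [-0.063  0.06 ] y [-0.021 -0.013]
0.097 122 x [-0.065  0.065] y [-0.022 -0.011]
0.105 105 x [-0.061  0.06 ] y [-0.02  -0.011]
0.113 75 x [-0.038  0.037] y [-0.015 -0.011]
0.121 28 x [-0.035  0.035] y [-0.034 -0.012]
0.129 68 x [-0.034  0.034] y [-0.04  -0.033]
0.137 75 x [-0.037  0.034] y [-0.04  -0.033]
0.145 72 x [-0.037  0.034] y [-0.04  -0.033]
```

With the present low grasp the knuckles are ±56 mm wide below the rail top (81 mm), leaving only 2–3 mm between the front rail and the mate. A grasp about 12 mm higher leaves about 6 mm each side. I'll set the block back on its old spot and regrip higher.

servo_tool --targets '[{"xyz": [-0.002,0.015,0],"twist": [0,0,-0.02],"jaw": 0.3},{"xyz": [-0.006,0.045,0],"twist": [0,0,-0.06],"jaw": 0.3},{"xyz": [-0.011,0.078,0],"twist": [0,0,-0.1],"jaw": 0.3},{"xyz": [-0.016,0.112,0],"twist": [0,0,-0.14],"jaw": 0.3},{"xyz": [-0.021,0.146,0],"twist": [0,0,-0.18],"jaw": 0.3},{"xyz": [-0.026,0.18,0],"twist": [0,0,-0.22],"jaw": 0.3},{"xyz": [-0.031,0.214,0],"twist": [0,0,-0.26],"jaw": 0.3},{"xyz": [-0.036,0.244,0],"twist": [0,0,-0.3],"jaw": 0.3},{"xyz": [-0.0385,0.265,0.0],"twist": [0,0,-0.32],"jaw": 0.3},{"xyz": [-0.0395,0.2735,0.01],"twist": [0,0,-0.323],"jaw": 0.3},{"xyz": [-0.0395,0.2735,0.03],"twist": [0,0,-0.323],"jaw": 0.3},{"xyz": [-0.0395,0.2735,0.055],"twist": [0,0,-0.323],"jaw": 0.3}]'

```text
clock: 14.4
tcp_pos: [0.4926, -0.463, 0.134]
orientation: [0.002, 0.99, 0.142, 0.001]
wrist_force: [0.1, 0.4, -6.1]
finger_gap: 0.0469
```

servo_tool --targets '[{"xyz": [0,0,0.025],"twist": [0,0,0],"jaw": 0.3},{"xyz": [0,0,0.05],"twist": [0,0,0],"jaw": 0.3},{"xyz": [0,0,0.075],"twist": [0,0,0],"jaw": 0.3},{"xyz": [0,0,0.095],"twist": [0,0,0],"jaw": 0.3},{"xyz": [0,0,0.105],"twist": [0,0,0],"jaw": 0.3},{"xyz": [0,0,0.11],"twist": [0,0,0],"jaw": 0.3},{"xyz": [0,0,0.11],"twist": [0,0,0],"jaw": 0.3},{"xyz": [0,0,0.11],"twist": [0,0,0],"jaw": 0.3}]'

```text
clock: 15.07
tcp_pos: [0.4929, -0.4612, 0.0242]
orientation: [0.001, 0.99, 0.143, 0.0]
wrist_force: [0.6, 0.1, -6.0]
finger_gap: 0.0469
```

```bash
python3 -c "
from h import *
s=env.get_state();print(s['tcp_pos'],s['wrist_force'],s['ft_torque'],s['finger_gap'],s['clock'])
go(.4922,-.4615,.0075,16.5)
"
```

```text
[ 0.49290574 -0.46116861  0.02424318] [ 0.59904966  0.06822581 -5.99848153] [-0.02465223  0.00255574  0.00683155] 0.04689165642336962 15.0667
shift [-0.0008  0.0001  0.0167] twist [ 0.0013 -0.0006 -0.0001] deg 0.1
```

servo_tool --targets '[{"xyz": [0,0,0.008],"twist": [0,0,0],"jaw": 0.3},{"xyz": [0,0,0.014],"twist": [0,0,0],"jaw": 0.3},{"xyz": [0,0,0.017],"twist": [0,0,0],"jaw": 0.3},{"xyz": [0,0,0.0175],"twist": [0,0,0],"jaw": 0.3},{"xyz": [0,0,0.0175],"twist": [0,0,0],"jaw": 0.3},{"xyz": [0,0,0.0175],"twist": [0,0,0],"jaw": 0.68},{"xyz": [0,0,0.0175],"twist": [0,0,0],"jaw": 0.68},{"xyz": [0,0,0.0175],"twist": [0,0,0],"jaw": 0.68},{"xyz": [0,0,0.011],"twist": [0,0,0],"jaw": 0.68},{"xyz": [0,0,0.0055],"twist": [0,0,0],"jaw": 0.68},{"xyz": [0,0,0.0055],"twist": [0,0,0],"jaw": 0.68},{"xyz": [0,0,0.0055],"twist": [0,0,0],"jaw": 0.3}]'

```text
clock: 16.07
tcp_pos: [0.4929, -0.4613, 0.0189]
orientation: [0.001, 0.99, 0.143, 0.0]
wrist_force: [-8.2, -3.7, 26.6]
finger_gap: 0.0474
```

servo_tool --targets '[{"xyz": [0,0,0],"twist": [0,0,0],"jaw": 0.3},{"xyz": [0,0,0],"twist": [0,0,0],"jaw": 0.3},{"xyz": [0,0,0],"twist": [0,0,0],"jaw": 0.3},{"xyz": [0,0,0],"twist": [0,0,0],"jaw": 0.3},{"xyz": [0,0,0],"twist": [0,0,0],"jaw": 0.3},{"xyz": [0,0,0],"twist": [0,0,0],"jaw": 0.3}]'

```text
clock: 16.57
tcp_pos: [0.493, -0.4614, 0.0193]
orientation: [0.001, 0.99, 0.143, 0.001]
wrist_force: [-0.3, 0.7, 7.0]
finger_gap: 0.0462
```

Regripped at TCP z 0.019, gap 46 mm. Lifting.

servo_tool --targets '[{"xyz": [0,0,-0.004],"twist": [0,0,0],"jaw": 0.3},{"xyz": [0,0,-0.01],"twist": [0,0,0],"jaw": 0.3},{"xyz": [0,0,-0.02],"twist": [0,0,0],"jaw": 0.3},{"xyz": [0,0,-0.035],"twist": [0,0,0],"jaw": 0.3},{"xyz": [0,0,-0.055],"twist": [0,0,0],"jaw": 0.3},{"xyz": [0,0,-0.075],"twist": [0,0,0],"jaw": 0.3},{"xyz": [0,0,-0.095],"twist": [0,0,0],"jaw": 0.3},{"xyz": [0,0,-0.115],"twist": [0,0,0],"jaw": 0.3},{"xyz": [0,0,-0.135],"twist": [0,0,0],"jaw": 0.3},{"xyz": [0,0,-0.155],"twist": [0,0,0],"jaw": 0.3},{"xyz": [0,0,-0.175],"twist": [0,0,0],"jaw": 0.3},{"xyz": [0,0,-0.18],"twist": [0,0,0],"jaw": 0.3}]'

```text
clock: 17.57
tcp_pos: [0.4932, -0.4615, 0.2017]
orientation: [0.002, 0.99, 0.144, 0.001]
wrist_force: [1.0, -1.1, -5.2]
finger_gap: 0.0464
```

```bash
python3 -c "
from h import *
s=env.get_state();print(s['tcp_pos'],s['wrist_force'],s['ft_torque'],s['finger_gap'],s['clock'])
print(chest(-.0195,-.112))
go(*chest(-.0195,-.112),.199,-2)
"
```

```text
[ 0.4932104  -0.46146836  0.20173291] [ 0.97167344 -1.11520875 -5.16852367] [-0.12030275 -0.09451642  0.03713631] 0.0464368193180605 17.5667
[ 0.55157486 -0.18945117]
shift [ 0.1332 -0.2442  0.0019] twist [ 0.004  -0.0026  0.3229] deg 18.5
```

servo_tool --targets '[{"xyz": [0.007,-0.012,0],"twist": [0,0,0.02],"jaw": 0.3},{"xyz": [0.019,-0.035,0],"twist": [0,0,0.05],"jaw": 0.3},{"xyz": [0.033,-0.06,0],"twist": [0,0,0.08],"jaw": 0.3},{"xyz": [0.047,-0.086,0],"twist": [0,0,0.12],"jaw": 0.3},{"xyz": [0.061,-0.112,0],"twist": [0,0,0.16],"jaw": 0.3},{"xyz": [0.075,-0.138,0],"twist": [0,0,0.2],"jaw": 0.3},{"xyz": [0.089,-0.164,0],"twist": [0,0,0.24],"jaw": 0.3},{"xyz": [0.103,-0.19,0],"twist": [0,0,0.27],"jaw": 0.3},{"xyz": [0.117,-0.215,0],"twist": [0,0,0.3],"jaw": 0.3},{"xyz": [0.128,-0.234,0],"twist": [0,0,0.32],"jaw": 0.3},{"xyz": [0.133,-0.244,0],"twist": [0,0,0.323],"jaw": 0.3},{"xyz": [0.133,-0.244,0],"twist": [0,0,0.323],"jaw": 0.3}]'

```text
clock: 18.57
tcp_pos: [0.5503, -0.1859, 0.1971]
orientation: [-0.001, 1.0, -0.016, -0.001]
wrist_force: [-0.2, -0.3, -6.5]
finger_gap: 0.0462
```

servo_tool --targets '[{"xyz": [0,0,0],"twist": [0,0,0],"jaw": 0.3},{"xyz": [0,0,0],"twist": [0,0,0],"jaw": 0.3},{"xyz": [0,0,0],"twist": [0,0,0],"jaw": 0.3}]'

```text
clock: 18.82
tcp_pos: [0.5504, -0.19, 0.1975]
orientation: [0.0, 1.0, -0.018, -0.0]
wrist_force: [-0.6, -0.6, -7.2]
finger_gap: 0.0459
```

```bash
python3 -c "
from h import *
s=env.get_state();print(s['tcp_pos'],s['wrist_force'],s['ft_torque'],s['finger_gap'],s['clock'])
go(*chest(-.0195,-.112),.045,-2)
c=cam('side');W=world(c);t=s['tcp_pos']
m=(abs(W[...,1]-t[1]+.052)<.012)&(abs(W[...,0]-t[0])<.06)&(W[...,2]>.165)&(W[...,2]<.26);q=W[m]
print('block end face',q.mean(0).round(4),np.percentile(q,[3,97],axis=0).round(4).tolist())
for z in np.arange(.19,.29,.008):
  a=W[(abs(W[...,1]-t[1])<.09)&(abs(W[...,0]-t[0])<.09)&(W[...,2]>=z)&(W[...,2]<z+.008)]
  if len(a): print((z-t[2]).round(3),len(a),'x',(np.percentile(a[:,0],[2,98])-t[0]).round(3))
# front rail / frame top profile of the right bay from first top view
import pickle
D=pickle.load(open('d1.pkl','rb'))
for n in D:
  W=world(D[n]); C=(W[...,:2]-CH); x=C[...,0]+YAW*C[...,1]
  for y0 in (-.09,-.12,-.15):
    m=(abs(C[...,1]-YAW*C[...,0]-y0)<.012)&(abs(x)<.16); print(n,y0,[(round(a,3),round(W[...,2][m&(abs(x-a)<.004)].max(initial=0),3)) for a in np.arange(-.11,-.05,.008)])
"
```

```text
[ 0.55038175 -0.1900051   0.19753955] [-0.61744369 -0.61305102 -7.19568212] [-0.06725964  0.03095182  0.04006388] 0.04593794895128872 18.8167
shift [ 0.0012 -0.0007  0.1525] twist [ 0.0004  0.0003 -0.0014] deg 0.1
block end face [ 0.5494 -0.2414  0.2019] [[0.5261, -0.2455, 0.181], [0.5724, -0.2333, 0.2208]]
-0.008 44 x [-0.024  0.022]
0.0 47 x [-0.025  0.022]
0.008 68 x [-0.035  0.035]
0.016 220 x [-0.03  0.03]
0.024 26 x [-0.035  0.036]
0.032 25 x [-0.035  0.037]
0.04 28 x [-0.042  0.048]
0.048 62 x [-0.053  0.053]
0.056 54 x [-0.055  0.054]
0.064 50 x [-0.058  0.057]
0.072 80 x [-0.06  0.06]
0.08 76 x [-0.061  0.061]
0.088 100 x [-0.063  0.06 ]
top -0.09 [(np.float64(-0.11), np.float64(0.062)), (np.float64(-0.102), np.float64(0.091)), (np.float64(-0.094), np.float64(0.086)), (np.float64(-0.086), np.float64(0.089)), (np.float64(-0.078), np.float64(0.075)), (np.float64(-0.07), np.float64(0.023)), (np.float64(-0.062), np.float64(0.022)), (np.float64(-0.054), np.float64(0.018))]
top -0.12 [(np.float64(-0.11), np.float64(0.0)), (np.float64(-0.102), np.float64(0.0)), (np.float64(-0.094),
[... 835 characters left out ...]
(np.float64(-0.054), np.float64(0.0))]
side -0.12 [(np.float64(-0.11), np.float64(0.057)), (np.float64(-0.102), np.float64(0.058)), (np.float64(-0.094), np.float64(0.082)), (np.float64(-0.086), np.float64(0.084)), (np.float64(-0.078), np.float64(0.064)), (np.float64(-0.07), np.float64(0.0)), (np.float64(-0.062), np.float64(0.0)), (np.float64(-0.054), np.float64(0.0))]
side -0.15 [(np.float64(-0.11), np.float64(0.057)), (np.float64(-0.102), np.float64(0.058)), (np.float64(-0.094), np.float64(0.083)), (np.float64(-0.086), np.float64(0.084)), (np.float64(-0.078), np.float64(0.0)), (np.float64(-0.07), np.float64(0.0)), (np.float64(-0.062), np.float64(0.0)), (np.float64(-0.054), np.float64(0.0))]
```

The rail's inner edge (chest x≈-77, z 0.082) is confirmed in both views, so there are about 6 mm to spare on each side. Descending to 9 mm above the floor.

servo_tool --targets '[{"xyz": [0.001,0,0.01],"twist": [0,0,0],"jaw": 0.3},{"xyz": [0.001,0,0.028],"twist": [0,0,0],"jaw": 0.3},{"xyz": [0.001,0,0.046],"twist": [0,0,0],"jaw": 0.3},{"xyz": [0.001,0,0.064],"twist": [0,0,0],"jaw": 0.3},{"xyz": [0.001,0,0.082],"twist": [0,0,0],"jaw": 0.3},{"xyz": [0.001,0,0.1],"twist": [0,0,0],"jaw": 0.3},{"xyz": [0.001,0,0.118],"twist": [0,0,0],"jaw": 0.3},{"xyz": [0.001,0,0.134],"twist": [0,0,0],"jaw": 0.3},{"xyz": [0.001,0,0.147],"twist": [0,0,0],"jaw": 0.3},{"xyz": [0.001,0,0.155],"twist": [0,0,0],"jaw": 0.3},{"xyz": [0.001,0,0.157],"twist": [0,0,0],"jaw": 0.3},{"xyz": [0.001,0,0.157],"twist": [0,0,0],"jaw": 0.3}]'

```text
clock: 19.87
tcp_pos: [0.5511, -0.1891, 0.04]
orientation: [-0.0, 1.0, -0.018, -0.001]
wrist_force: [0.5, -0.4, -7.3]
finger_gap: 0.0466
```

servo_tool --targets '[{"xyz": [0,0,0.003],"twist": [0,0,0],"jaw": 0.3},{"xyz": [0,0,0.006],"twist": [0,0,0],"jaw": 0.3},{"xyz": [0,0,0.008],"twist": [0,0,0],"jaw": 0.3},{"xyz": [0,0,0.009],"twist": [0,0,0],"jaw": 0.3},{"xyz": [0,0,0.009],"twist": [0,0,0],"jaw": 0.3},{"xyz": [0,0,0.009],"twist": [0,0,0],"jaw": 0.3}]'

```text
clock: 20.37
tcp_pos: [0.5517, -0.1889, 0.032]
orientation: [0.0, 1.0, -0.017, 0.0]
wrist_force: [-0.0, 1.0, -7.3]
finger_gap: 0.0458
```

servo_tool --targets '[{"xyz": [0,0,0.001],"twist": [0,0,0],"jaw": 0.3},{"xyz": [0,0,0.002],"twist": [0,0,0],"jaw": 0.3},{"xyz": [0,0,0.002],"twist": [0,0,0],"jaw": 0.3}]'

```text
clock: 20.62
tcp_pos: [0.552, -0.189, 0.0313]
orientation: [0.0, 1.0, -0.017, 0.001]
wrist_force: [-3.0, 1.6, 4.5]
finger_gap: 0.0462
```

Floor contact: wrist force went from -7 to +4.5 N at TCP z 0.0313, as predicted. Opening a little and rising.

servo_tool --targets '[{"xyz": [0,0,-0.001],"twist": [0,0,0],"jaw": 0.62},{"xyz": [0,0,-0.001],"twist": [0,0,0],"jaw": 0.62},{"xyz": [0,0,-0.001],"twist": [0,0,0],"jaw": 0.62},{"xyz": [0,0,-0.005],"twist": [0,0,0],"jaw": 0.62},{"xyz": [0,0,-0.012],"twist": [0,0,0],"jaw": 0.62},{"xyz": [0,0,-0.022],"twist": [0,0,0],"jaw": 0.62},{"xyz": [0,0,-0.035],"twist": [0,0,0],"jaw": 0.62},{"xyz": [0,0,-0.055],"twist": [0,0,0],"jaw": 0.62},{"xyz": [0,0,-0.08],"twist": [0,0,0],"jaw": 0.62},{"xyz": [0,0,-0.11],"twist": [0,0,0],"jaw": 0.62},{"xyz": [0,0,-0.14],"twist": [0,0,0],"jaw": 0.62},{"xyz": [0,0,-0.155],"twist": [0,0,0],"jaw": 0.62}]'

```text
clock: 21.62
tcp_pos: [0.5532, -0.1896, 0.1901]
orientation: [0.001, 1.0, -0.017, 0.003]
wrist_force: [0.7, 0.5, -0.2]
finger_gap: 0.0527
```

```bash
python3 -c "
from h import *
s=env.get_state();print(s['tcp_pos'],s['wrist_force'],s['finger_gap'],s['clock'],s['joint_pos'])
go(.5624,-.1,.18,88.5)
"
```

```text
[ 0.55315056 -0.18963394  0.19005795] [ 0.67352568  0.50734381 -0.22960395] 0.052731513849661946 21.6167 [-4.67471748e-01  3.41002827e-01 -1.62051851e-02  1.20731752e+00
 -7.18224780e-05  1.13829207e+00]
shift [ 0.0061 -0.0899  0.0099] twist [ 0.0066 -0.0023 -1.5796] deg 90.5
```

servo_tool --targets '[{"xyz": [0.001,-0.01,0],"twist": [0,0,-0.12],"jaw": 0.5},{"xyz": [0.002,-0.02,0],"twist": [0,0,-0.24],"jaw": 0.5},{"xyz": [0.003,-0.03,0],"twist": [0,0,-0.36],"jaw": 0.5},{"xyz": [0.004,-0.04,0],"twist": [0,0,-0.48],"jaw": 0.5},{"xyz": [0.005,-0.05,0],"twist": [0,0,-0.6],"jaw": 0.5},{"xyz": [0.006,-0.06,0],"twist": [0,0,-0.72],"jaw": 0.5},{"xyz": [0.006,-0.07,0],"twist": [0,0,-0.84],"jaw": 0.5},{"xyz": [0.006,-0.08,0],"twist": [0,0,-0.96],"jaw": 0.5},{"xyz": [0.006,-0.09,0],"twist": [0,0,-1.08],"jaw": 0.5},{"xyz": [0.006,-0.09,0],"twist": [0,0,-1.2],"jaw": 0.5},{"xyz": [0.006,-0.09,0],"twist": [0,0,-1.32],"jaw": 0.5},{"xyz": [0.006,-0.09,0],"twist": [0,0,-1.44],"jaw": 0.5}]'

```text
clock: 22.62
tcp_pos: [0.561, -0.0989, 0.1861]
orientation: [0.001, 0.761, 0.649, 0.0]
wrist_force: [0.2, -0.4, 0.2]
finger_gap: 0.0428
```

```bash
python3 -c "
from h import *
import pickle
s=env.get_state();print(s['tcp_pos'],s['finger_gap'],s['clock'],s['joint_pos'])
go(.5624,-.0985,.105,88.5)
D={n:cam(n) for n in ('top','side')}; pickle.dump(D,open('d2.pkl','wb'))
c=D['top'];cv2.imwrite('pics/t2.png',np.hstack([cv2.resize(D['top']['color'][150:290,120:300,::-1],(400,311)),cv2.resize(D['side']['color'][150:290,170:350,::-1],(400,311))]))
W=world(c);reg=(abs(W[...,0]-.58)<.09)&(abs(W[...,1]+.195)<.08)
m=reg&(W[...,2]>.045)&(W[...,2]<.064)&(c['color'].max(-1)<110)
k,l,st,ce=cv2.connectedComponentsWithStats(m.astype(np.uint8))
for i in range(1,k):
  if st[i,4]>60: q=W[l==i];print(st[i,4],np.median(q,0),cv2.minAreaRect((q[:,:2]*1000).astype(np.float32)))
"
```

```text
[ 0.5610211  -0.09889196  0.18606338] 0.04279615077297381 22.6167 [-3.15344188e-01  3.18102534e-01 -5.85715018e-02  1.19272298e+00
 -6.12975089e-05 -1.56091595e-01]
shift [0.0006 0.0012 0.0811] twist [ 0.0014  0.0004 -0.1331] deg 7.6
268 [ 0.62164243 -0.2086933   0.05387225] ((620.49560546875, -200.765869140625), (88.76737976074219, 49.765663146972656), 87.5541000366211)
409 [ 0.54937286 -0.18472074  0.05382908] ((550.76513671875, -186.63673400878906), (103.92607116699219, 49.94271469116211), 86.14579010009766)
```

View pics/t2.png

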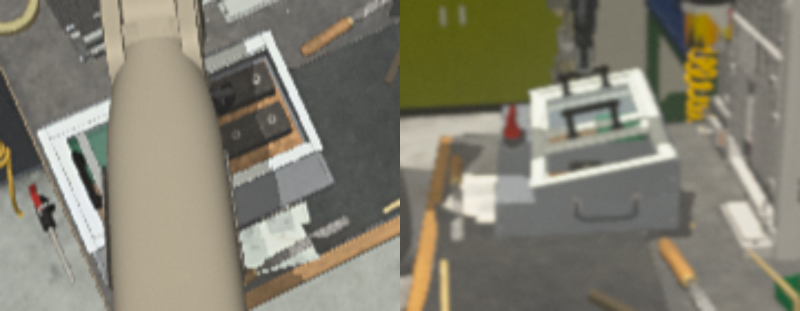

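Both blocks lie parallel in the right bay (top crop: mate (238,88), block (255,130)). They are 70 mm apart and within 1.5°, tops at z 0.054, and the mate has not moved. Now gripping the pull.

servo_tool --targets '[{"xyz": [0.001,0.001,0],"twist": [0,0,-0.12],"jaw": 0.5},{"xyz": [0.001,0.001,0.02],"twist": [0,0,-0.133],"jaw": 0.5},{"xyz": [0.001,0.001,0.045],"twist": [0,0,-0.133],"jaw": 0.5},{"xyz": [0.001,0.001,0.07],"twist": [0,0,-0.133],"jaw": 0.5},{"xyz": [0.001,0.001,0.081],"twist": [0,0,-0.133],"jaw": 0.5},{"xyz": [0.001,0.001,0.081],"twist": [0,0,-0.133],"jaw": 0},{"xyz": [0.001,0.001,0.081],"twist": [0,0,-0.133],"jaw": 0},{"xyz": [0.001,0.001,0.081],"twist": [0,0,-0.133],"jaw": 0},{"xyz": [0.001,0.001,0.081],"twist": [0,0,-0.133],"jaw": 0},{"xyz": [0.001,0.001,0.081],"twist": [0,0,-0.133],"jaw": 0},{"xyz": [0.001,0.001,0.081],"twist": [0,0,-0.133],"jaw": 0}]' --squeeze 40

```text
clock: 23.63
tcp_pos: [0.5626, -0.0988, 0.1051]
orientation: [0.001, 0.719, 0.695, 0.0]
wrist_force: [-1.5, -2.0, 2.7]
finger_gap: 0.0111
```

```bash
python3 -c "
from h import *
s=env.get_state();print(s['tcp_pos'],s['wrist_force'],s['finger_gap'],s['joint_pos'])
go(*(s['tcp_pos'][:2]+chest(0,-.128)-chest(0,0)),s['tcp_pos'][2],88.5)
"
```

```text
[ 0.56256981 -0.09883091  0.10508454] [-1.50848021 -1.95738794  2.69495518] 0.011055776583282545 [-3.14136690e-01  3.71546617e-01 -1.88783386e-01  1.00841406e+00
 -5.42701656e-04 -2.80915022e-01]
shift [-1.28e-01  9.00e-04  1.00e-04] twist [ 0.0018  0.0011 -0.007 ] deg 0.4
```

servo_tool --targets '[{"xyz": [-0.008,0,0],"twist": [0,0,0],"jaw": 0},{"xyz": [-0.02,0,0],"twist": [0,0,0],"jaw": 0},{"xyz": [-0.034,0,0],"twist": [0,0,0],"jaw": 0},{"xyz": [-0.048,0,0],"twist": [0,0,0],"jaw": 0},{"xyz": [-0.062,0,0],"twist": [0,0,0],"jaw": 0},{"xyz": [-0.076,0,0],"twist": [0,0,0],"jaw": 0},{"xyz": [-0.09,0.0005,0],"twist": [0,0,0],"jaw": 0},{"xyz": [-0.104,0.0005,0],"twist": [0,0,0],"jaw": 0},{"xyz": [-0.116,0.001,0],"twist": [0,0,0],"jaw": 0},{"xyz": [-0.124,0.001,0],"twist": [0,0,0],"jaw": 0},{"xyz": [-0.128,0.001,0],"twist": [0,0,0],"jaw": 0},{"xyz": [-0.129,0.001,0],"twist": [0,0,0],"jaw": 0}]'

```text
clock: 24.63
tcp_pos: [0.5589, -0.2268, 0.105]
orientation: [-0.001, 0.719, 0.695, 0.002]
wrist_force: [-2.3, 10.7, 8.5]
finger_gap: 0.0113
```

servo_tool --targets '[{"xyz": [-0.001,0,0],"twist": [0,0,0],"jaw": 0},{"xyz": [-0.001,0,0],"twist": [0,0,0],"jaw": 0},{"xyz": [-0.001,0,0],"twist": [0,0,0],"jaw": 0}]'

```text
clock: 24.88
tcp_pos: [0.5589, -0.2268, 0.105]
orientation: [-0.001, 0.718, 0.696, 0.002]
wrist_force: [-1.3, 8.7, 8.1]
finger_gap: 0.0111
```

The door stopped after 128 mm of travel with 9 N, so it is shut. Releasing and going back to the nut.

servo_tool --targets '[{"xyz": [0.001,0,0],"twist": [0,0,0],"jaw": 0.5},{"xyz": [0.001,0,0],"twist": [0,0,0],"jaw": 0.5},{"xyz": [0.001,0,0],"twist": [0,0,0],"jaw": 0.5},{"xyz": [0.001,0,-0.035],"twist": [0,0,0],"jaw": 0.5},{"xyz": [0.001,0,-0.07],"twist": [0,0,0],"jaw": 0.5},{"xyz": [0.02,-0.016,-0.085],"twist": [0,0,-0.12],"jaw": 0.5},{"xyz": [0.045,-0.035,-0.085],"twist": [0,0,-0.24],"jaw": 0.5},{"xyz": [0.07,-0.055,-0.085],"twist": [0,0,-0.36],"jaw": 0.5},{"xyz": [0.095,-0.075,-0.085],"twist": [0,0,-0.48],"jaw": 0.5},{"xyz": [0.12,-0.095,-0.085],"twist": [0,0,-0.6],"jaw": 0.5},{"xyz": [0.14,-0.11,-0.085],"twist": [0,0,-0.72],"jaw": 0.5},{"xyz": [0.147,-0.117,-0.085],"twist": [0,0,-0.84],"jaw": 0.5}]'

```text
clock: 25.88
tcp_pos: [0.4442, -0.0756, 0.1887]
orientation: [-0.001, 0.369, 0.929, 0.0]
wrist_force: [-0.1, 0.0, 0.4]
finger_gap: 0.0428
```

```bash
python3 -c "
from h import *
s=env.get_state();print(s['tcp_pos'],s['finger_gap'],s['clock'],s['joint_pos'])
go(.447,-.0758,.0895,172.3)
c=cam('side');W=world(c)
dark=(c['color'].max(-1)<75)&(W[...,2]>.105)&(W[...,2]<.15)&(abs(W[...,0]-.565)<.08)&(W[...,1]<-.15)&(W[...,1]>-.3)
print(dark.sum(),W[dark].mean(0))
hsv=cv2.cvtColor(c['color'],cv2.COLOR_RGB2HSV).astype(int)
red=((hsv[...,0]<8)|(hsv[...,0]>170))&(hsv[...,1]>110)&(np.hypot(W[...,0]-.446,W[...,1]+.075)<.06)&(W[...,2]>.09);q=W[red]
print(len(q),cv2.minAreaRect((q[:,:2]*1000).astype(np.float32)),q.min(0),q.max(0))
"
```

```text
[ 0.44417147 -0.07556571  0.18870984] 0.04276961877811012 25.8833 [-3.47078562e-01  9.37970592e-02 -3.35801641e-01  1.14260620e+00
  8.68387463e-05 -1.16143467e+00]
shift [-0.0023  0.0018  0.0992] twist [-1.00e-04 -1.40e-03 -6.22e-01] deg 35.6
89 [ 0.5689139  -0.23306534  0.12290687]
34 ((450.5459289550781, -79.51241302490234), (55.375640869140625, 7.199062824249268), 80.7483901977539) [ 0.4432996  -0.10705324  0.09130751] [ 0.45480593 -0.05215358  0.11747816]
```

The right pull measures y -0.2331 against -0.2328 at the start, which confirms the door is shut. Descending on the nut.

servo_tool --targets '[{"xyz": [-0.002,0.002,0.005],"twist": [0,0,-0.12],"jaw": 0.5},{"xyz": [-0.002,0.002,0.01],"twist": [0,0,-0.24],"jaw": 0.5},{"xyz": [-0.002,0.002,0.015],"twist": [0,0,-0.36],"jaw": 0.5},{"xyz": [-0.002,0.002,0.02],"twist": [0,0,-0.48],"jaw": 0.5},{"xyz": [-0.002,0.002,0.03],"twist": [0,0,-0.6],"jaw": 0.5},{"xyz": [-0.002,0.002,0.05],"twist": [0,0,-0.622],"jaw": 0.5},{"xyz": [-0.002,0.002,0.075],"twist": [0,0,-0.622],"jaw": 0.5},{"xyz": [-0.002,0.002,0.099],"twist": [0,0,-0.622],"jaw": 0.5},{"xyz": [-0.002,0.002,0.099],"twist": [0,0,-0.622],"jaw": 0.5},{"xyz": [-0.002,0.002,0.099],"twist": [0,0,-0.622],"jaw": 0},{"xyz": [-0.002,0.002,0.099],"twist": [0,0,-0.622],"jaw": 0},{"xyz": [-0.002,0.002,0.099],"twist": [0,0,-0.622],"jaw": 0}]'

```text
clock: 26.93
tcp_pos: [0.4476, -0.0777, 0.0903]
orientation: [-0.002, 0.071, 0.997, -0.0]
wrist_force: [-6.3, -0.5, -3.2]
finger_gap: 0.0188
```

servo_tool --targets '[{"xyz": [0,0,0],"twist": [0,0,0],"jaw": 0},{"xyz": [0,0,0],"twist": [0,0,0],"jaw": 0},{"xyz": [0,0,0],"twist": [0,0,0],"jaw": 0},{"xyz": [0,0,0],"twist": [0,0,0],"jaw": 0}]'

```text
clock: 27.27
tcp_pos: [0.4476, -0.0777, 0.0903]
orientation: [-0.002, 0.071, 0.997, -0.0]
wrist_force: [-5.6, -0.9, -3.4]
finger_gap: 0.0188
```

```bash
python3 -c "
from h import *
s=env.get_state();print(s['tcp_pos'],s['wrist_force'],s['finger_gap'],s['clock'])
go(*s['tcp_pos'],88.5)"
```

```text
[ 0.44760742 -0.07770538  0.09029787] [-5.63875863 -0.90681534 -3.42907551] 0.018824981570182805 27.2667
shift [0. 0. 0.] twist [-0.0034 -0.002   1.4541] deg 83.3
```

Gripped, same 19 mm gap as before. Turning clockwise by 1.455 rad while staying on the axis.

servo_tool --targets '[{"xyz": [0,0.0003,0],"twist": [0,0,0.12],"jaw": 0},{"xyz": [0,0.0005,0],"twist": [0,0,0.24],"jaw": 0},{"xyz": [0,0.0008,0],"twist": [0,0,0.36],"jaw": 0},{"xyz": [0,0.001,0],"twist": [0,0,0.48],"jaw": 0},{"xyz": [0,0.001,0],"twist": [0,0,0.6],"jaw": 0},{"xyz": [0.0005,0.0015,0],"twist": [0,0,0.72],"jaw": 0},{"xyz": [0.001,0.0015,0],"twist": [0,0,0.84],"jaw": 0},{"xyz": [0.001,0.002,0],"twist": [0,0,0.96],"jaw": 0},{"xyz": [0.001,0.002,0],"twist": [0,0,1.08],"jaw": 0},{"xyz": [0.001,0.002,0],"twist": [0,0,1.2],"jaw": 0},{"xyz": [0.001,0.002,0],"twist": [0,0,1.32],"jaw": 0},{"xyz": [0.001,0.002,0],"twist": [0,0,1.44],"jaw": 0}]'

```text
clock: 28.27
tcp_pos: [0.4457, -0.0754, 0.0903]
orientation: [-0.002, 0.713, 0.701, -0.002]
wrist_force: [-9.3, 0.3, -0.7]
finger_gap: 0.0189
```

```bash
python3 -c "
from h import *
s=env.get_state();print(s['tcp_pos'],s['wrist_force'],s['ft_torque'],s['finger_gap'],s['clock'])
go(*s['tcp_pos'],88.5)"
```

```text
[ 0.44571177 -0.07542108  0.09025681] [-9.30927183  0.28409006 -0.67446693] [-0.03736459  1.7409842   0.08485687] 0.018918289814745647 28.2667
shift [0. 0. 0.] twist [-0.0057  0.0006  0.0081] deg 0.6
```

servo_tool --targets '[{"xyz": [0,0,0],"twist": [0,0,0.01],"jaw": 0},{"xyz": [0,0,0],"twist": [0,0,0.01],"jaw": 0.5},{"xyz": [0,0,0],"twist": [0,0,0.01],"jaw": 0.5},{"xyz": [0,0,0],"twist": [0,0,0.01],"jaw": 0.5},{"xyz": [0,0,-0.02],"twist": [0,0,0.01],"jaw": 0.5},{"xyz": [0,0,-0.05],"twist": [0,0,0.01],"jaw": 0.5},{"xyz": [0,0,-0.085],"twist": [0,0,0.01],"jaw": 0.5},{"xyz": [0,0,-0.12],"twist": [0,0,0.01],"jaw": 0.5},{"xyz": [0,-0.03,-0.14],"twist": [0,0,0.01],"jaw": 0.5},{"xyz": [0,-0.04,-0.14],"twist": [0,0,0.01],"jaw": 0.5},{"xyz": [0,-0.04,-0.14],"twist": [0,0,0.01],"jaw": 0.5},{"xyz": [0,-0.04,-0.14],"twist": [0,0,0.01],"jaw": 0.5}]'

```text
clock: 29.27
tcp_pos: [0.409, -0.0751, 0.2301]
orientation: [0.001, 0.715, 0.7, 0.0]
wrist_force: [-0.5, -0.3, -0.7]
finger_gap: 0.0428
```

```bash
python3 -c "
from h import *
s=env.get_state();print(s['tcp_pos'],s['wrist_force'],s['finger_gap'],s['clock'])
D={n:cam(n) for n in ('top','side')}
cv2.imwrite('pics/f.png',np.hstack([cv2.resize(D['top']['color'][150:290,120:300,::-1],(400,311)),cv2.resize(D['side']['color'][150:290,170:350,::-1],(400,311))]))
for n,c in D.items():
  W=world(c);hsv=cv2.cvtColor(c['color'],cv2.COLOR_RGB2HSV).astype(int)
  red=((hsv[...,0]<8)|(hsv[...,0]>170))&(hsv[...,1]>110)&(np.hypot(W[...,0]-.446,W[...,1]+.075)<.06)&(W[...,2]>.09);q=W[red]
  if len(q)>9: print(n,len(q),cv2.minAreaRect((q[:,:2]*1000).astype(np.float32)))
  dark=(c['color'].max(-1)<75)&(W[...,2]>.105)&(W[...,2]<.15)&(abs(W[...,0]-.565)<.08)&(abs(W[...,1]+.08)<.25)
  k,l,st,ce=cv2.connectedComponentsWithStats(dark.astype(np.uint8))
  for i in range(1,k):
    if st[i,4]>30: print(n,'pull',W[l==i].mean(0).round(4))
"
```

```text
[ 0.40901042 -0.07511043  0.23011203] [-0.45293967 -0.29404799 -0.71912758] 0.04275837877977698 29.2667
top pull [ 0.5626 -0.2245  0.1278]
top pull [0.5712 0.0687 0.1283]
side 96 ((449.358642578125, -83.04098510742188), (13.027243614196777, 50.24077224731445), 88.08251953125)
side pull [0.5684 0.063  0.1229]
side pull [ 0.5691 -0.2331  0.1225]
```

View pics/f.png

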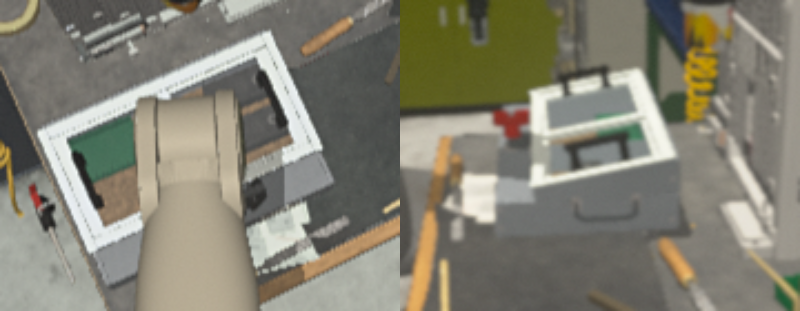

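Both pulls are within 1 mm of their starting positions and the nut's wings lie along chest x (-1.9° against chest yaw -1.5°). The gripper is clear. Handing in.

```bash
python3 -c "
from h import *
print(env.hand_in())"
```

```text
the job is handed in; nothing more can be done
None
```

The loose parallel is in the right bay beside its mate, both doors are shut, and the wing nut is turned back to locked. I handed the job in at about 29 s of the 72 s allowed; no verdict was reported.

The first grasp was too low to fit between the front rail and the mate. I put the block back on its starting spot and regripped about 12 mm higher before setting it in the bay.

- **Block:** its middle is about 70 mm from the mate's and parallel to it within about 1.5°. It was set down under floor contact, and its top is at z 0.054, which means it lies on the floor.
- **Mate:** its x is unchanged at 0.6205. The arm hid part of it in the last look before the door closed, so I could not check its y.
- **Doors:** both pulls are within 1 mm of where they started.
- **Nut:** its wings measure -1.9°, against -1.5° for the chest.
- **Odd reading:** the fingers stopped at 19 mm on the nut instead of the 12 mm wing thickness. I took this to be the hub, and it turned cleanly both ways.
- **Not checked:** I did not re-measure the stones, files and other loose things afterwards. I noticed no contact with any of them.

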